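# Lock a twist anchor into the drone dock's sloped channel

## Robot

A 6-joint arm with a two-finger parallel gripper is mounted at the origin on the work surface. World frame = base frame: x ahead of the robot, y to its left, z up, the work surface at z = 0. Lengths are in m, angles in rad, forces in N, time in s.
With the tool pointing down it reaches from about 0.3 to 0.775 m from the base axis. Payload 14.6 kg.
Tool frame: the origin (TCP) lies where the fingers leave the gripper's body, on its centre line; the fingertips stand 97 mm ahead of it and the grasp point (between the pads) lies 78 mm ahead of it (ctrl.finger_overhang is the distance from the TCP to the fingertips, in m); z points along the fingers, y is the direction in which the jaws open and shut (so a half turn about z gives the same grasp; the last joint's range is limited). The gripper opens to 94 mm and grips with 3 to 60 N. Pads are 16 mm wide; open, the fingers measure 119 mm over their backs; the gripper's body (75 mm by 177 mm) begins 78 mm behind the grasp point.
Start: joints at [-1.296, 0.3, 1.521, -0, 1.321, -0.067], TCP at [0.184, -0.518, 0.303] pointing down, gripper open.
Joint ranges: [-3.03, 3.03], [-0.79, 2.21], [0.23, 2.52], [-1.04, 4.18], [0, 3.07], [-2.55, 2.55]. Speed limits (rad/s): [2.22, 2.22, 2.57, 3.14, 3.14, 3.14].

## Interface

Orientations are given as [roll, pitch, yaw] about the fixed x, y, z axes, in that order (R = Rz(yaw) Ry(pitch) Rx(roll)).
In Python, from station import ctrl, imaging, hand_in gives the robot as it stands.
- The arm moves only by the shell command python3 -m pendant 'ROWS' [FORCE]. ROWS is JSON, a list of rows, each a list of 7 numbers: the shift along the tool's x, y, z normalised to -1 to 1, where 1 is 120 mm, then the turn, a rotation vector about the tool's x, y, z normalised to -1 to 1, where 1 is 30 degrees, then the closure, from -1 (fully open) to 1 (shut). A call has 1 to 10 rows; each row shifts and turns the commanded pose from where the row before left it, along the tool's axes as they then stand; what a row does not reach is not made up. A row lasts 1/12 s, in which the tool goes at most 41.7 mm and 7.16 degrees, less where a joint would pass 70% of its speed; a pose out of reach is approached as far as the arm can. A call with a number of a shift or a turn outside -1 to 1 is refused whole. A call with a gripper value outside its range is refused whole. The fingers move at their own pace and stop on an object; FORCE is the grip in N (left out, the last holds). Time passes only in rows, so rows that do not move let the fingers close. It gives the time, the measured TCP pose, the force and the opening at its end, in the units of the state.
- ctrl.get_obs(): the state, without advancing time (a new reading comes with each control period).
- imaging.camera(name): name is "side" or "top"; returns a dict with "image" (384x512x3 uint8, red, green, blue), "mtx" (3x3 intrinsics, pixels), "rvec" (rotation vector, rad) and "tvec" (3), from world to camera coordinates, as OpenCV has them. Camera axes: x right, y down, z forward; pixel columns grow to the right and rows downward; lengths in m; the calibration is good to about 2 mm. A picture is of the moment at which its call begins. There is no depth.
- hand_in(): hands the job in, once; it reports no verdict.
The state is a dict: "time_s": time; "qpos": joint angles; "joint_vel": joint speeds; "tau": joint torques, N m; "ee_pos": TCP position; "eef_rot": TCP orientation; "force": force on the tool from outside, world axes, zero at the start; "moment": the same for the moment, N m; "grip_width": finger opening in m.
Only numpy, scipy, OpenCV 4.12 (cv2) and the standard library are available. Lean on these libraries where they do the work, as an engineer would, in place of code of your own. Each camera call takes 0.05 s, during which the arm holds its last target.

## Task

Take the orange slot cover off the drone dock's sloped channel and leave it lying in the grey tray, handle rib up. Then fit the blue anchor at the yellow mark: put its foot through the slot lengthwise, push it down against the spring until its collar meets the channel, twist it a quarter turn and let go, so that it springs up and its grooves catch the channel lips. Do not disturb the battery or the canister.

Things in the scene. Friction and masses are not known exactly. Their poses are not given: they have to be found in the camera images.
- dock: Black drone dock fixed on the table, 220 x 300 mm, deck sloping down to the robot side. Origin: centre of its underside, x to its high back, z up. At the back, x = 104 mm, a rail 16 mm thick (black box 30 x 100 x 14 mm at its middle) crosses along y, 270 mm above the table, on two 14 mm posts at y = +-141 mm.
- channel: Steel C-channel across the dock, 240 mm long, 56 wide, 33 high. Origin: mid-slot at the yellow mark (a line across both lips), level with the lips' outer face, 110 mm above the dock's origin. z points out of the slot, leaning 30 degrees from vertical to the robot side; y along the channel (level), x up the slope. Slot 26 mm wide; inside 50 mm wide. Black clamps 22 mm high on the lips at |y| 77 to 107 mm.
- lip (a point): Point on the channel's upper lip at the mark (channel x = 19 mm, y = 0, z = 0). Lips are 3 mm thick and their slot edges turn down to 8 mm below the outer face (at |x| 13 to 16 mm).
- strip (a joint): Dark steel spring strip inside the channel, 130 mm long, centred on the mark, top 11 mm below the lips' outer face at rest. Value: how far it is pressed straight down, 0 to 0.0125 m; it pushes back with 5 N at 0 and 11 N at 10 mm.
- cover: Orange slot cover, 90 g, loose, on the channel over the mark at the start. Plate 44 mm (x) x 100 mm (y) x 5 mm; origin at the centre of the plate's underside, z up. Below it a tongue 22 x 90 x 6 mm sits in the slot; on top a handle rib 12 mm thick (x), 60 mm long (y), from 5 to 45 mm above the origin. Its y lies along the channel while on it.
- tray: Grey open tray fixed on the table, left or right of the dock, 170 mm (x) x 150 mm (y) outside, 32 mm high, walls and floor 4 mm thick. Origin: centre of its underside, z up.
- anchor: Twist anchor, 200 g, loose, 80 mm tall, upright on the grey foam pad (6 mm thick). Origin: centre of the foot's underside; z up its axis, x along foot and wing. Steel foot 42 (x) x 22 (y) x 5 mm, end ridges to 9 mm at |x| 18 to 21; grooves between ridges and neck (21 mm diameter). Collar 38 mm diameter, 21 to 25 mm up. Blue wing to grip: 60 (x) x 14 (y) mm, 25 to 80 mm up.
- anchor_collar (a point): Centre of the underside of the anchor's collar, 21 mm above its origin. Enter with anchor x along channel y; when this point is level with the lips' outer face the foot clears the lip edges by 4 mm and turns freely either way. After 90 degrees, let go: the strip lifts it until the lip edges rest in the grooves, this point 8 mm above the lips' face.
- battery: Bystander: black and yellow battery block 75 x 36 x 34 mm, lying on the foam pad, 300 g. Origin: centre of its underside, x along its length.
- canister: Bystander: upright can 40 mm across, 75 mm tall, on the foam pad, 220 g. Origin: centre of its underside.
Things that resemble listed ones, but are neither listed nor needed, are in the scene too. There is more than one size of the anchor; the job needs the smallest.

How it is judged:
On the way, in this order (a step that is already met when the one before it is completed fails the run):
1. the orange cover has been taken off and left lying in the tray (x of cover in the frame of tray between -0.075 and 0.075 m and y of cover in the frame of tray between -0.065 and 0.065 m and z of cover in the frame of tray between 0 and 0.022 m and angle between cover's own z axis and vertical below 0.35 rad and contact force between the fingers and cover below 0.1 N), for 0.2 s.
2. the anchor's foot has gone through the slot lengthwise, below the lip edges, near the mark (z of anchor in the frame of channel below -0.0165 m and angle between the x axis of anchor and the y axis of channel, either way round below 0.35 rad and angle between the z axis of anchor and the z axis of channel, either way round below 0.2 rad and y of anchor in the frame of channel between -0.02 and 0.02 m and x of anchor in the frame of channel between -0.006 and 0.006 m), for 0.05 s.
At the end, for the whole second after the job is handed in: The anchor is released and at rest at the yellow mark (within 15 mm along the channel), turned across the channel (within 0.22 rad), square to it (within 0.12 rad) and sprung up into the lips (origin 10.5 to 15.5 mm below the lips' outer face); the cover lies released in the tray, rib up (all of step 1 and z of anchor in the frame of channel between -0.0155 and -0.0105 m and angle between the x axis of anchor and the x axis of channel, either way round below 0.22 rad and angle between the z axis of anchor and the z axis of channel, either way round below 0.12 rad and y of anchor in the frame of channel between -0.015 and 0.015 m and x of anchor in the frame of channel between -0.006 and 0.006 m and linear speed of each of anchor, cover below 0.02 m/s and contact force between the fingers and anchor below 0.1 N); the robot touches nothing.
It fails at once if the yellow and black battery is shifted by more than 30 mm (distance of battery from where it was at the start of the episode above 0.03 m).
It fails at once if the canister is shifted by more than 30 mm (distance of canister from where it was at the start of the episode above 0.03 m).
It fails at once if the canister is tipped over (angle between canister's own z axis and vertical above 0.5 rad).
It also fails if it takes over 61 s, if anything falls off the work surface, if the arm or the gripper's body presses on something with over 40 N, if the wrist force passes 120 N, or if a joint passes its speed limit or range.

## Working session

There is one attempt and no reset: what is moved stays moved. The work goes in short steps, Python scripts to look and compute and a shell command to move; the robot and the scene stay as the last step left them, time stands still between calls to the robot, and variables do not carry over. Pictures are saved under pics/ and viewed, and the job is handed in when it is done.

```bash
ls; mkdir -p pics
python3 - <<'E'
from station import ctrl, imaging
import cv2
for n in ("side","top"):
    c=imaging.camera(n); cv2.imwrite(f"pics/{n}0.png",c["image"][:,:,::-1]); print(n,c["mtx"].tolist(),c["rvec"],c["tvec"])
print(ctrl.get_obs())
E
```

```text
pics
side [[393.5181290560499, 0.0, 255.37783865689696], [0.0, 393.5181290560499, 188.07866145222044], [0.0, 0.0, 1.0]] [ 0.60619252 -2.59955701  1.27205872] [0.40124594 0.18610671 0.88869191]
top [[395.3909588284262, 0.0, 245.27223932675835], [0.0, 395.3909588284262, 199.09149390499863], [0.0, 0.0, 1.0]] [ 2.19178126 -2.19893243  0.07952717] [0.00721996 0.42137122 1.07570993]
{'time_s': 0.1, 'qpos': array([-1.29560549e+00,  3.00396184e-01,  1.52150913e+00, -2.64775252e-05,
        1.32070856e+00, -6.66318542e-02]), 'joint_vel': array([ 0.00137026, -0.00112101, -0.00149634, -0.00154344, -0.00016096,
       -0.00064384]), 'tau': array([ 4.63634660e-04, -5.32648051e+01, -3.53285801e+01,  7.08997459e-02,
        2.34483078e-02, -6.33535251e-05]), 'ee_pos': array([ 0.18430238, -0.51805778,  0.30215781]), 'eef_rot': array([-3.14057200e+00, -4.24047940e-05,  3.41829237e-01]), 'force': array([0.61695322, 0.40465577, 0.15667037]), 'moment': array([-0.03484672, -0.02665681, -0.04784891]), 'grip_width': 0.09391905417480557}
```

View pics/side0.png

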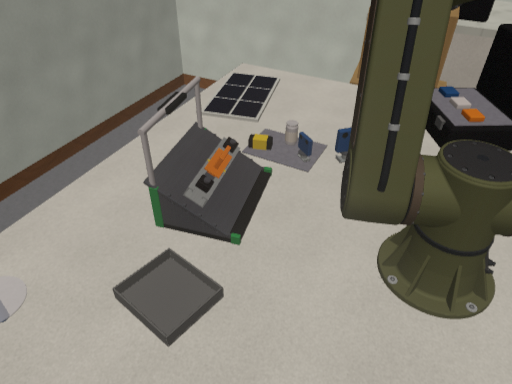

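View pics/top0.png

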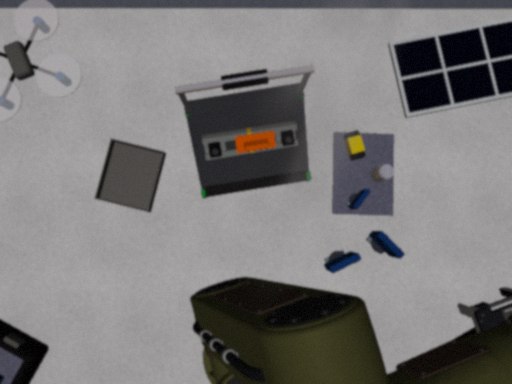

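```bash
cat > h.py <<'E'
import numpy as np, cv2
from station import ctrl, imaging
from scipy.spatial.transform import Rotation as Ro
C={}
def cam(n):
    c=imaging.camera(n); c["R"]=cv2.Rodrigues(np.array(c["rvec"],float))[0]; c["t"]=np.array(c["tvec"],float).ravel(); C[n]=c; return c
def ray(c,uv):
    d=c["R"].T@np.linalg.solve(c["mtx"],[uv[0],uv[1],1.]); return -c["R"].T@c["t"], d/np.linalg.norm(d)
def onz(c,uv,z):
    o,d=ray(c,uv); return o+d*(z-o[2])/d[2]
def tri(c1,u1,c2,u2):
    o1,d1=ray(c1,u1);o2,d2=ray(c2,u2)
    s=np.linalg.lstsq(np.c_[d1,-d2],o2-o1,rcond=None)[0]
    a,b=o1+d1*s[0],o2+d2*s[1]; return (a+b)/2,np.linalg.norm(a-b)
def proj(c,P):
    return cv2.projectPoints(np.array(P,float).reshape(-1,1,3),np.array(c["rvec"],float),c["t"],c["mtx"],None)[0].reshape(-1,2)
def mask(im,lo,hi):
    return cv2.inRange(cv2.cvtColor(im,cv2.COLOR_RGB2HSV),np.array(lo),np.array(hi))
def blobs(m,amin=15):
    n,l,s,ce=cv2.connectedComponentsWithStats(m)
    return [(s[i,4],ce[i].round(1).tolist(),s[i,:4].tolist(),l==i) for i in range(1,n) if s[i,4]>=amin]
def crop(c,x0,y0,x1,y1,k,f):
    cv2.imwrite(f,cv2.resize(c["image"][y0:y1,x0:x1,::-1],None,fx=k,fy=k,interpolation=cv2.INTER_CUBIC))
E
python3 - <<'E'
from h import *
t=cam("top");s=cam("side")
crop(t,170,55,330,205,5,"pics/t1.png");crop(s,130,70,290,250,3.3,"pics/s1.png")
crop(t,320,115,420,280,3.6,"pics/t2.png");crop(s,230,100,370,180,5,"pics/s2.png")
for c,n in((t,"top"),(s,"side")):
  for nm,lo,hi in(("orange",(5,170,120),(14,255,255)),("blue",(100,120,30),(130,255,255)),("yellow",(20,140,110),(32,255,255)),("green",(45,100,50),(85,255,255))):
    for b in blobs(mask(c["image"],lo,hi),6): print(n,nm,b[:3])
E
```

```text
top orange (np.int32(639), [254.9, 141.5], [235, 131, 40, 22])
top blue (np.int32(172), [359.5, 198.4], [350, 189, 20, 20])
top blue (np.int32(296), [386.6, 243.6], [371, 232, 32, 25])
top blue (np.int32(284), [342.3, 261.8], [326, 254, 34, 18])
top blue (np.int32(9), [0.7, 378.1], [0, 376, 3, 6])
top yellow (np.int32(14), [248.7, 131.1], [247, 129, 4, 5])
top yellow (np.int32(234), [355.6, 144.0], [348, 135, 17, 19])
top green (np.int32(7), [187.7, 115.0], [187, 114, 3, 3])
top green (np.int32(11), [307.7, 175.3], [307, 173, 3, 6])
top green (np.int32(31), [203.5, 192.4], [202, 188, 4, 9])
side orange (np.int32(175), [474.0, 114.8], [463, 109, 22, 13])
side orange (np.int32(442), [218.5, 161.9], [205, 145, 26, 33])
side blue (np.int32(147), [448.2, 91.3], [439, 87, 20, 10])
side blue (np.int32(47), [344.4, 130.6], [338, 128, 13, 8])
side blue (np.int32(24), [305.5, 136.6], [300, 133, 11, 9])
side blue (np.int32(59), [344.8, 143.3], [339, 136, 10, 15])
side yellow (np.int32(194), [259.7, 141.2], [253, 134, 15, 16])
side green (np.int32(32), [267.0, 169.3], [264, 167, 7, 6])
side green (np.int32(291), [156.0, 206.1], [149, 187, 15, 40])
side green (np.int32(90), [235.2, 237.8], [231, 233, 10, 11])
```

View pics/t1.png

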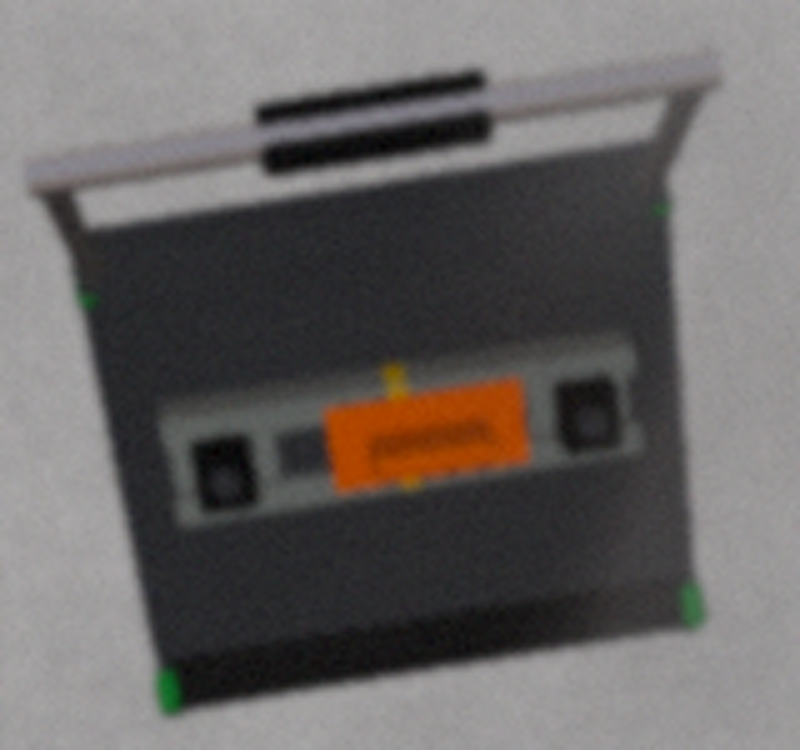

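View pics/s1.png

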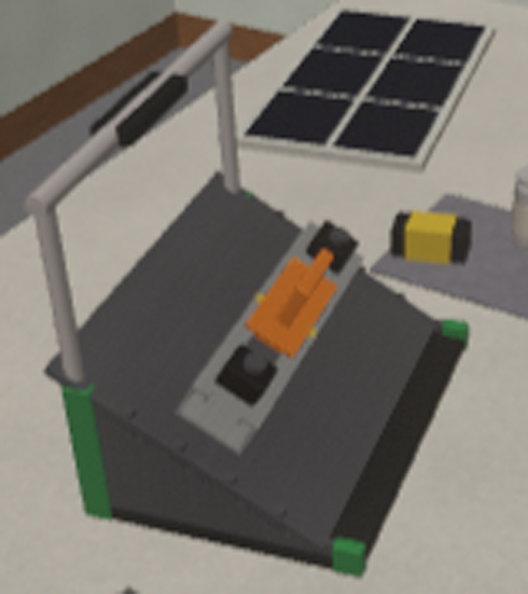

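View pics/t2.png

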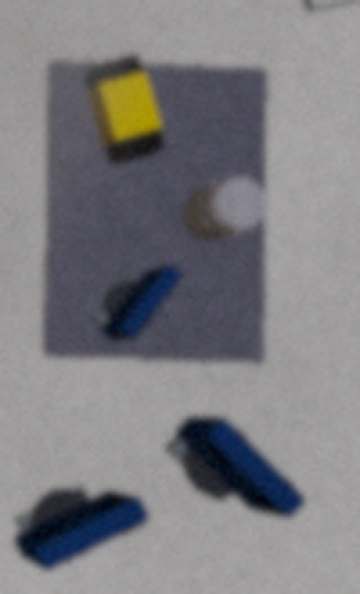

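View pics/s2.png

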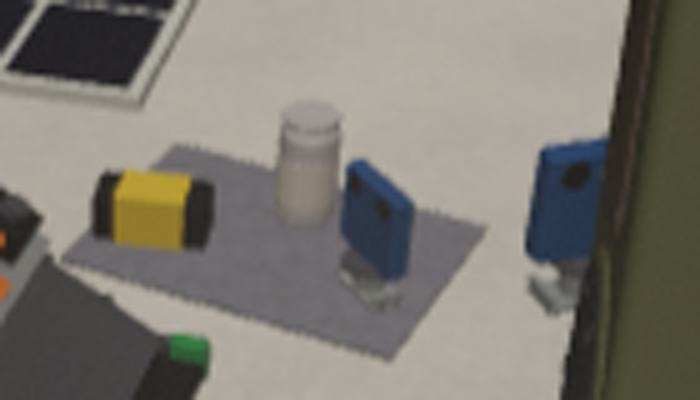

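Run:
```python
from h import *
np.set_printoptions(precision=4,suppress=True)
t=cam("top");s=cam("side")
print("cams",-t["R"].T@t["t"],-s["R"].T@s["t"])
T=lambda x,y:(170+(x+.5)/5-.5,55+(y+.5)/5-.5)
S=lambda x,y:(130+(x+.5)/3.3-.5,70+(y+.5)/3.3-.5)
# rail yaw: ends centerline at z=.27
a=onz(t,T(30,177),.27);b=onz(t,T(715,68),.27);print("rail",a,b,np.linalg.norm(a-b),"yaw",np.arctan2(-(b-a)[0],-(b-a)[1])*-1 if 0 else np.arctan2(-( a-b)[0],(a-b)[1]))
m=[onz(t,T(*p),.277) for p in((257,105),(484,72),(490,138),(268,172))];print("railbox",np.mean(m,0),np.linalg.norm(m[0]-m[1]),np.linalg.norm(m[1]-m[2]), m[0]-m[1])
for nm,p,q in(("markU",(395,380),(262,297)),("markL",(412,484),(313,333)),
  ("plateBL",(338,490),(290,355)),("plateTR",(525,378),(297,258)),("plateTL",(325,408),(248,328)),("plateBR",(530,460),(337,288)),
  ("cornFL",(170,690),(349,556)),("cornFR",(692,605),(455,331))):
  P,e=tri(t,T(*p),s,S(*q));print(nm,P,"err",e)
```

```text
cams [0.3544 0.0178 1.0995] [0.1139 0.7059 0.6886]
rail [0.6392 0.1565 0.27  ] [ 0.687  -0.1371  0.27  ] 0.29749094593152675 yaw 0.16136431575451954
railbox [0.6608 0.0093 0.277 ] 0.09764622251085953 0.02876959381784005 [-0.0144  0.0966  0.    ]
markU [ 0.5844 -0.0029  0.1211] err 0.00482761937173711
markL [ 0.5399 -0.0104  0.0955] err 0.002558989067549408
plateBL [0.537  0.0279 0.1001] err 0.004603599662027464
plateTR [ 0.5878 -0.0674  0.1193] err 0.0005101764585401926
plateTL [0.573  0.0331 0.1174] err 0.0008251925947517175
plateBR [ 0.5515 -0.0709  0.0986] err 0.0022721516516507425
cornFL [0.4402 0.1208 0.0126] err 0.001118481727085069
cornFR [ 0.4866 -0.1673  0.0154] err 0.0017262391068979214
```

```bash
cat >> h.py <<'E'
def chan(o=(0.561,-0.007,0.110),yaw=0.161):
    R=Ro.from_euler("z",yaw).as_matrix()@Ro.from_euler("y",-30,degrees=True).as_matrix()
    return np.array(o),R
def plan(gp,R,n=None,over=0.078,pos=None):
    """rows to bring grasp point to gp with tool R from present pose"""
    o=ctrl.get_obs(); R0=Ro.from_euler("xyz",o["eef_rot"]).as_matrix(); p0=np.array(o["ee_pos"])
    p1=np.array(gp)-over*R[:,2]; w=Ro.from_matrix(R0.T@R).as_rotvec()
    D=p1-p0
    if n is None: n=int(max(np.ceil(np.linalg.norm(D)/0.036),np.ceil(np.linalg.norm(w)/np.radians(6.5)),1))
    M=sum(R0@Ro.from_rotvec(w*k/n).as_matrix() for k in range(n))
    d=np.linalg.solve(M,D)
    print("D",D.round(4),"ang",np.degrees(np.linalg.norm(w)).round(2),"-> n",n,"row",(d/.12).round(3).tolist(),(np.degrees(w)/30/n).round(4).tolist())
def st():
    o=ctrl.get_obs(); R0=Ro.from_euler("xyz",o["eef_rot"]).as_matrix()
    g=o["ee_pos"]+.078*R0[:,2]; oc,Rc=chan()
    print("t",o["time_s"],"gp",g.round(4),"rpy",np.round(o["eef_rot"],3),"gp_ch",(Rc.T@(g-oc)*1000).round(1),"q",o["qpos"].round(2),"F",np.round(o["force"],1),"w",round(o["grip_width"],4))
E
python3 - <<'E'
from h import *
np.set_printoptions(precision=4,suppress=True)
t=cam("top");s=cam("side")
crop(t,85,130,180,220,6,"pics/tray.png")
T=lambda x,y:(320+(x+.5)/3.6-.5,115+(y+.5)/3.6-.5)
S=lambda x,y:(230+(x+.5)/5-.5,100+(y+.5)/5-.5)
for nm,p in(("wing",[(175,264),(181,275),(126,338),(113,330)]),):
  P=[onz(t,T(*q),.086) for q in p];print(nm,P,np.mean(P,0))
a=onz(t,T(178,268),.086);b=onz(t,T(121,334),.086);print("axis",np.arctan2(*(a-b)[[1,0]]),np.linalg.norm(a-b))
print("can",onz(t,T(240,203),.081),"foot",onz(t,T(104,317),.011))
print("can side base",onz(s,S(308,222),.006))
P,e=tri(t,T(178,268),s,S(357,165));print("wing far end",P,e)
P,e=tri(t,T(121,334),s,S(406,205));print("wing near end",P,e)
E
```

```text
wing [array([ 0.4447, -0.3109,  0.086 ]), array([ 0.4368, -0.3151,  0.086 ]), array([ 0.3917, -0.2746,  0.086 ]), array([ 0.3975, -0.2654,  0.086 ])] [ 0.4177 -0.2915  0.086 ]
axis -0.7264992133545826 0.06316192148069837
can [ 0.4893 -0.3607  0.081 ] foot [ 0.4107 -0.2796  0.011 ]
can side base [ 0.4842 -0.3489  0.006 ]
wing far end [ 0.4431 -0.3159  0.0767] 0.0010692574620750216
wing near end [ 0.3956 -0.2709  0.0854] 0.0020435431998188317
```

View pics/tray.png

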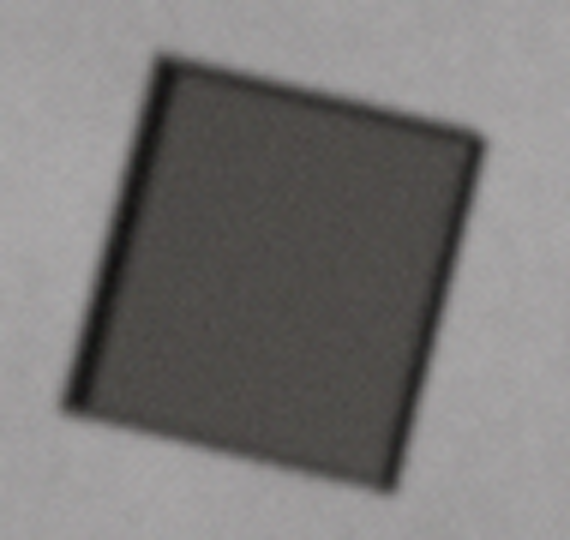

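Run:
```python
from h import *
t=C.get("top") or cam("top")
q=[(165,50),(485,135),(393,492),(65,408)]
P=[onz(t,(85+(x+.5)/6-.5,130+(y+.5)/6-.5),.032) for x,y in q]
print("tray",np.mean(P,0).round(4),[np.linalg.norm(P[i]-P[i-1]).round(4) for i in range(4)],"x axis az",np.arctan2(*(P[0]-P[3])[[1,0]]))
o,R=chan(); Rt=np.c_[R[:,1],R[:,0],-R[:,2]]
st(); plan(o+R@[0,-.0125,.110],Rt)
```

```text
tray [0.4874 0.3158 0.032 ] [np.float64(0.1679), np.float64(0.1503), np.float64(0.1665), np.float64(0.1522)] x axis az -0.25264232660798497
t 0.45 gp [ 0.1843 -0.5182  0.2246] rpy [-3.141 -0.     0.342] gp_ch [-335.6 -444.2  326.1] q [-1.3   0.3   1.52  0.    1.32 -0.07] F [ 0.5  0.2 -1.5] w 0.0943
D [ 0.2859  0.4838 -0.0298] ang 84.22 -> n 16 row [0.314, -0.022, 0.031] [-0.052, 0.0434, -0.1619]
```

```bash
python3 - <<'E'
from h import *
o,R=chan(); Rt=np.c_[R[:,1],R[:,0],-R[:,2]]
plan(o+R@[0,-.0125,.110],Rt,20)
E
python3 -m pendant '[[0.25,-0.018,0.025,-0.042,0.035,-0.13,-1],[0.25,-0.018,0.025,-0.042,0.035,-0.13,-1],[0.25,-0.018,0.025,-0.042,0.035,-0.13,-1],[0.25,-0.018,0.025,-0.042,0.035,-0.13,-1],[0.25,-0.018,0.025,-0.042,0.035,-0.13,-1],[0.25,-0.018,0.025,-0.042,0.035,-0.13,-1],[0.25,-0.018,0.025,-0.042,0.035,-0.13,-1],[0.25,-0.018,0.025,-0.042,0.035,-0.13,-1],[0.25,-0.018,0.025,-0.042,0.035,-0.13,-1],[0.25,-0.018,0.025,-0.042,0.035,-0.13,-1]]' 15
python3 - <<'E'
from h import *
o,R=chan(); Rt=np.c_[R[:,1],R[:,0],-R[:,2]]
st();plan(o+R@[0,-.0125,.110],Rt,10)
E
```

```text
D [ 0.2859  0.4838 -0.0298] ang 84.22 -> n 20 row [0.251, -0.016, 0.025] [-0.0416, 0.0347, -0.1295]
time_s: 1.28
ee_pos: [0.4092, -0.323, 0.2881]
eef_rot: [2.876, -0.096, 1.043]
force: [0.6, -0.1, -0.5]
grip_width: 0.0939
t 1.2833 gp [ 0.4305 -0.3271  0.2132] rpy [ 2.876 -0.096  1.043] gp_ch [-104.4 -295.1  179.4] q [-0.79  0.16  1.74  0.19  1.01 -0.33] F [ 0.6 -0.1 -0.5] w 0.0939
D [ 0.061   0.2886 -0.0153] ang 41.7 -> n 10 row [0.249, -0.013, 0.027] [-0.0409, 0.0344, -0.1283]
```

```bash
python3 -m pendant '[[0.249,-0.013,0.027,-0.041,0.034,-0.128,-1],[0.249,-0.013,0.027,-0.041,0.034,-0.128,-1],[0.249,-0.013,0.027,-0.041,0.034,-0.128,-1],[0.249,-0.013,0.027,-0.041,0.034,-0.128,-1],[0.249,-0.013,0.027,-0.041,0.034,-0.128,-1],[0.249,-0.013,0.027,-0.041,0.034,-0.128,-1],[0.249,-0.013,0.027,-0.041,0.034,-0.128,-1],[0.249,-0.013,0.027,-0.041,0.034,-0.128,-1],[0.249,-0.013,0.027,-0.041,0.034,-0.128,-1],[0.249,-0.013,0.027,-0.041,0.034,-0.128,-1]]'
python3 - <<'E'
from h import *
o,R=chan(); Rt=np.c_[R[:,1],R[:,0],-R[:,2]]
st();plan(o+R@[0,-.0125,.031],Rt,4)
s=cam("side");crop(s,130,70,330,250,4,"pics/s3.png")
t=cam("top");crop(t,170,55,330,205,5,"pics/t3.png")
E
```

```text
time_s: 2.12
ee_pos: [0.4705, -0.0343, 0.2726]
eef_rot: [2.618, 0.001, 1.73]
force: [0.9, -0.5, 0.8]
grip_width: 0.094
t 2.1167 gp [ 0.5091 -0.0283  0.205 ] rpy [2.618e+00 1.000e-03 1.730e+00] gp_ch [  0.2 -12.7 109.6] q [-0.22 -0.01  2.01  0.3   0.67 -0.57] F [ 0.9 -0.5  0.8] w 0.094
D [ 0.0387  0.0063 -0.0682] ang 0.15 -> n 4 row [0.0, -0.0, 0.164] [0.0001, 0.0011, -0.0006]
```

View pics/s3.png

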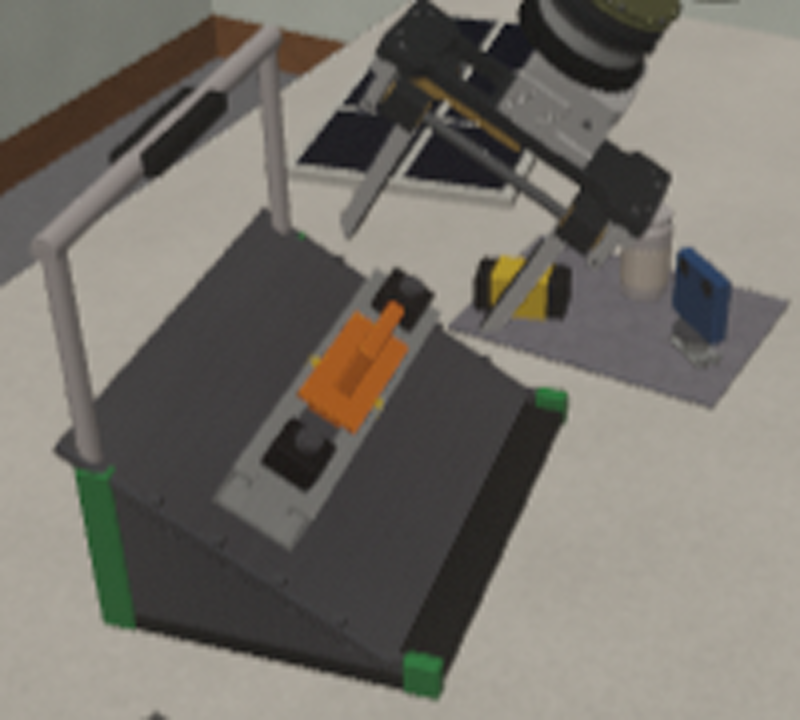

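```bash
python3 -m pendant '[[0,0,0.15,0,0,0,-1],[0,0,0.15,0,0,0,-1],[0,0,0.15,0,0,0,-1],[0,0,0.15,0,0,0,-1],[0,0,0.05,0,0,0,-1],[0,0,0,0,0,0,-1]]'
python3 - <<'E'
from h import *
st()
s=cam("side");crop(s,130,70,330,250,4,"pics/s4.png")
E
```

```text
time_s: 2.72
ee_pos: [0.5091, -0.0301, 0.2037]
eef_rot: [2.622, -0.001, 1.726]
force: [-0.2, -0.1, -0.4]
grip_width: 0.0937
t 2.7167 gp [ 0.5474 -0.0241  0.136 ] rpy [ 2.622e+00 -1.000e-03  1.726e+00] gp_ch [ -1.  -14.7  30.6] q [-0.19  0.18  1.98  0.35  0.51 -0.61] F [-0.2 -0.1 -0.4] w 0.0937
```

View pics/s4.png

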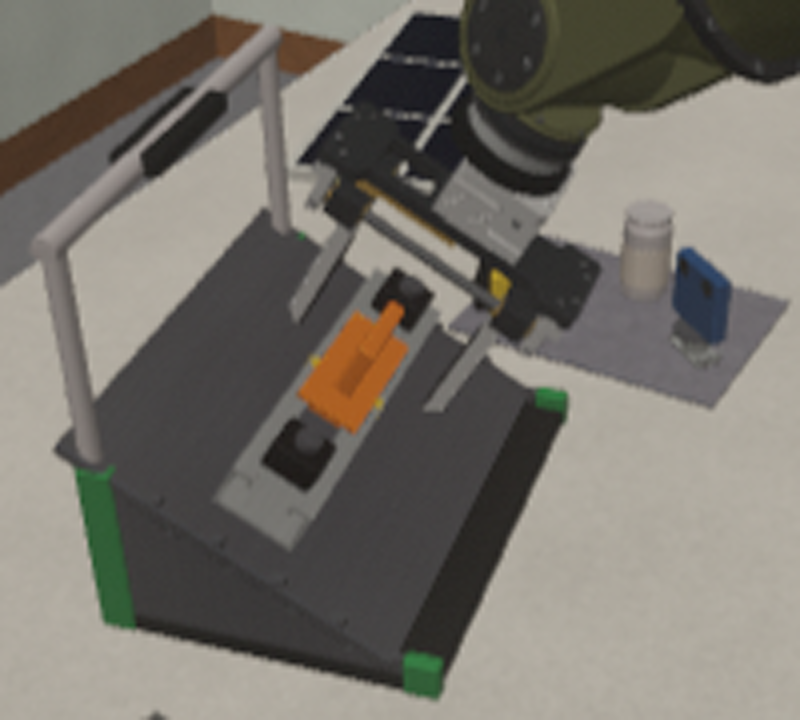

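```bash
python3 -m pendant '[[0,0,0,0,0,0,1],[0,0,0,0,0,0,1],[0,0,0,0,0,0,1],[0,0,0,0,0,0,1],[0,0,0,0,0,0,1],[0,0,0,0,0,0,1],[0,0,0,0,0,0,1],[0,0,0,0,0,0,1]]' 12
python3 - <<'E'
from h import *
st()
s=cam("side");crop(s,130,70,330,250,4,"pics/s5.png")
E
```

```text
time_s: 3.43
ee_pos: [0.509, -0.0298, 0.2049]
eef_rot: [2.619, 0.0, 1.726]
force: [0.2, 0.2, 0.8]
grip_width: 0.044
t 3.4333 gp [ 0.5475 -0.0238  0.1373] rpy [2.619 0.    1.726] gp_ch [ -0.3 -14.4  31.6] q [-0.19  0.18  1.98  0.35  0.51 -0.61] F [0.2 0.2 0.8] w 0.044
```

View pics/s5.png

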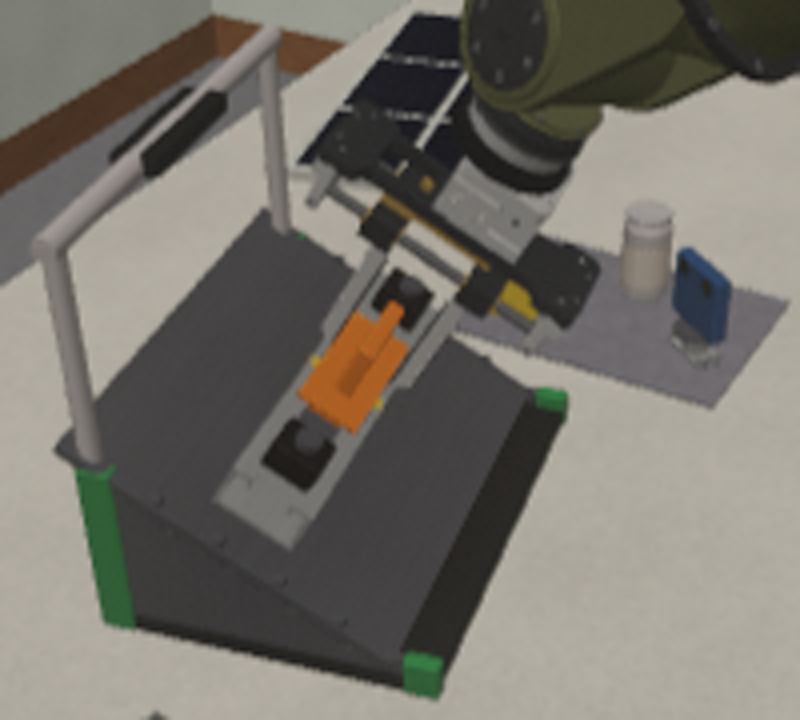

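```bash
python3 -m pendant '[[0,0,0,0,0,0,1],[0,0,0,0,0,0,1],[0,0,0,0,0,0,1],[0,0,0,0,0,0,1],[0,0,0,0,0,0,1],[0,0,0,0,0,0,1],[0,0,0,0,0,0,1]]' 12
python3 - <<'E'
from h import *
st()
s=cam("side");crop(s,130,70,330,250,4,"pics/s6.png")
E
```

```text
time_s: 4.07
ee_pos: [0.509, -0.0298, 0.2048]
eef_rot: [2.62, 0.0, 1.726]
force: [0.2, -0.7, 0.5]
grip_width: 0.012
t 4.0667 gp [ 0.5475 -0.0238  0.1372] rpy [2.62  0.    1.726] gp_ch [ -0.3 -14.4  31.6] q [-0.19  0.18  1.98  0.35  0.51 -0.61] F [ 0.2 -0.7  0.5] w 0.012
```

View pics/s6.png

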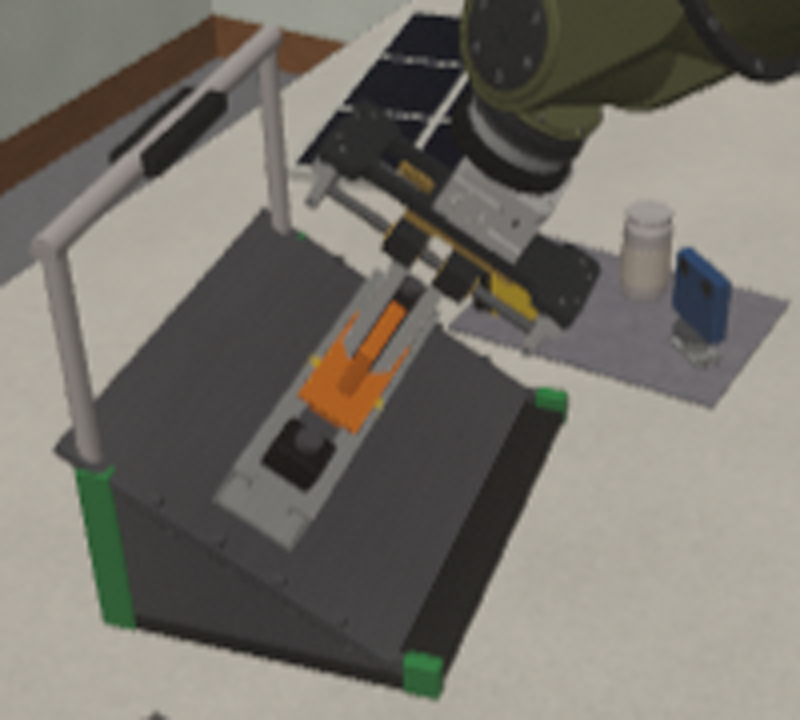

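```bash
python3 -m pendant '[[0,0,0,0,0,0,1],[0,0,-0.05,0,0,0,1],[0,0,-0.15,0,0,0,1],[0,0,-0.25,0,0,0,1],[0,0,-0.25,0,0,0,1],[0,0,0,0,0,0,1]]' 30
cat >> h.py <<'E'
def down(az):
    x=np.array([np.cos(az),np.sin(az),0]);z=np.array([0,0,-1.]);return np.c_[x,np.cross(z,x),z]
E
python3 - <<'E'
from h import *
st()
plan([.4874,.3158,.14],down(1.318),14)
s=cam("side");crop(s,130,70,330,250,4,"pics/s7.png")
E
```

```text
time_s: 4.62
ee_pos: [0.4669, -0.0366, 0.2823]
eef_rot: [2.614, 0.003, 1.726]
force: [0.7, -0.4, 0.5]
grip_width: 0.012
t 4.6167 gp [ 0.5058 -0.0307  0.2149] rpy [2.614 0.003 1.726] gp_ch [  2.  -14.6 120. ] q [-0.23 -0.03  2.01  0.29  0.69 -0.56] F [ 0.7 -0.4  0.5] w 0.012
D [ 0.0205  0.3524 -0.0643] ang 38.08 -> n 14 row [0.21, -0.007, 0.042] [0.0711, -0.0143, 0.0544]
```

View pics/s7.png

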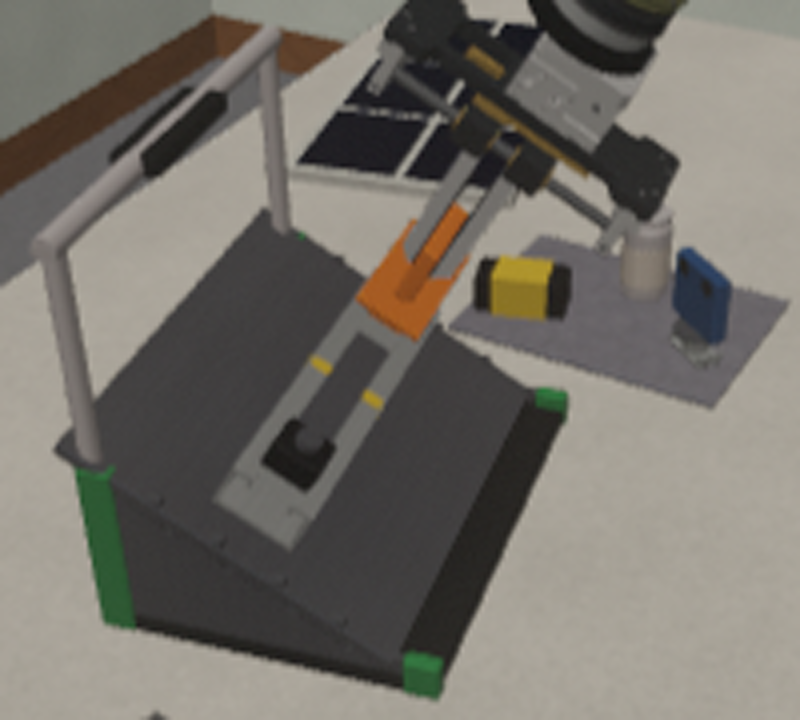

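```bash
python3 -m pendant '[[0.21,-0.007,0.03,0.071,-0.014,0.054,1],[0.21,-0.007,0.03,0.071,-0.014,0.054,1],[0.21,-0.007,0.03,0.071,-0.014,0.054,1],[0.21,-0.007,0.042,0.071,-0.014,0.054,1],[0.21,-0.007,0.042,0.071,-0.014,0.054,1],[0.21,-0.007,0.042,0.071,-0.014,0.054,1],[0.21,-0.007,0.042,0.071,-0.014,0.054,1],[0.21,-0.007,0.042,0.071,-0.014,0.054,1],[0.21,-0.007,0.042,0.071,-0.014,0.054,1],[0.21,-0.007,0.042,0.071,-0.014,0.054,1]]'
python3 -m pendant '[[0.21,-0.007,0.042,0.071,-0.014,0.054,1],[0.21,-0.007,0.042,0.071,-0.014,0.054,1],[0.21,-0.007,0.042,0.071,-0.014,0.054,1],[0.21,-0.007,0.042,0.071,-0.014,0.054,1],[0,0,0,0,0,0,1]]'
python3 - <<'E'
from h import *
st()
plan([.4874,.3158,.055],down(1.318))
s=cam("side");crop(s,90,150,290,350,3,"pics/s8.png")
E
```

```text
time_s: 5.5
ee_pos: [0.4683, 0.2176, 0.235]
eef_rot: [3.0, -0.022, 1.436]
force: [0.3, -0.3, -1.2]
grip_width: 0.0118
time_s: 5.92
ee_pos: [0.4848, 0.319, 0.215]
eef_rot: [-3.131, 0.0, 1.322]
force: [-0.9, -0.0, -0.9]
grip_width: 0.0118
t 5.9167 gp [0.484  0.3192 0.137 ] rpy [-3.131  0.     1.322] gp_ch [ -7.1 334.3  35.2] q [0.52 0.45 1.52 0.01 1.17 0.76] F [-0.9 -0.  -0.9] w 0.0118
D [ 0.0026 -0.0032 -0.082 ] ang 0.65 -> n 3 row [-0.007, 0.011, 0.228] [-0.0067, 0.0002, 0.0028]
```

View pics/s8.png

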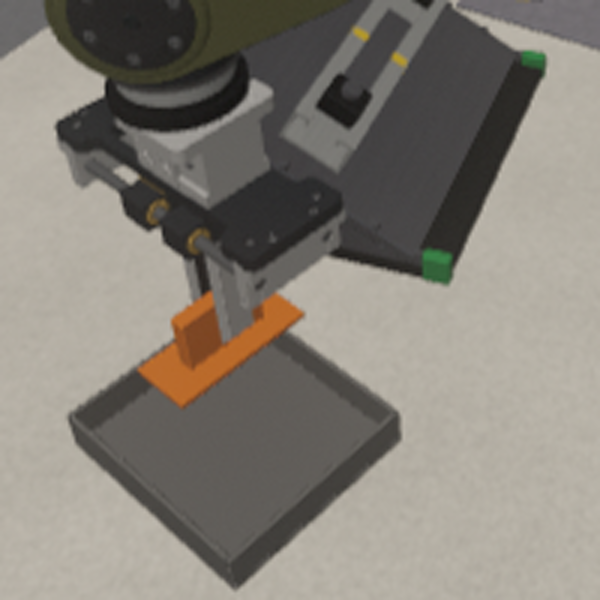

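```bash
python3 -m pendant '[[-0.005,0.008,0.17,-0.006,0,0,1],[-0.005,0.008,0.17,-0.006,0,0,1],[-0.005,0.008,0.17,-0.006,0,0,1],[-0.005,0.008,0.17,0,0,0,1],[0,0,0.03,0,0,0,1],[0,0,0.03,0,0,0,1],[0,0,0,0,0,0,1]]'
python3 - <<'E'
from h import *
st()
s=cam("side");crop(s,90,150,290,350,3,"pics/s9.png")
E
```

```text
time_s: 6.55
ee_pos: [0.488, 0.3125, 0.129]
eef_rot: [3.138, -0.001, 1.322]
force: [-0.0, -0.1, -1.7]
grip_width: 0.0115
t 6.55 gp [0.4883 0.3125 0.051 ] rpy [ 3.138e+00 -1.000e-03  1.322e+00] gp_ch [-47.3 327.1 -40.8] q [ 0.51  0.56  1.59 -0.    0.99  0.76] F [-0.  -0.1 -1.7] w 0.0115
```

View pics/s9.png

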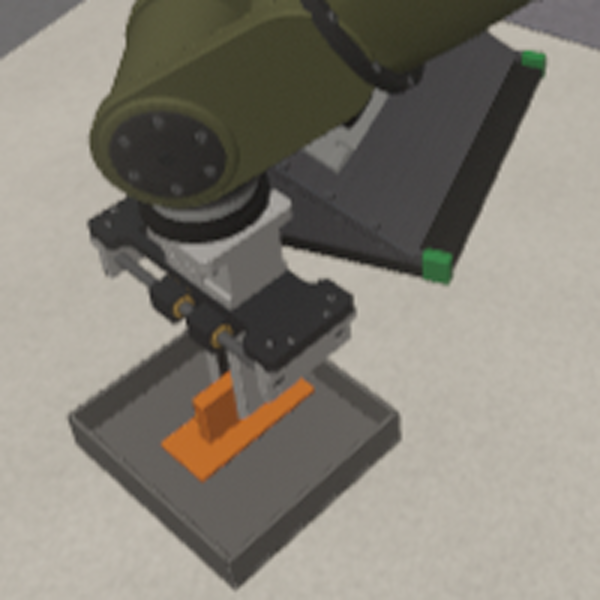

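Lower about 8 mm more in small steps, watching the force.

```bash
python3 -m pendant '[[0,0,0.025,0,0,0,1],[0,0,0.025,0,0,0,1],[0,0,0,0,0,0,1]]'
python3 -m pendant '[[0,0,0.017,0,0,0,1],[0,0,0,0,0,0,1]]'
```

```text
time_s: 6.85
ee_pos: [0.4879, 0.3128, 0.1228]
eef_rot: [3.138, -0.002, 1.322]
force: [0.0, -1.4, -0.3]
grip_width: 0.0118
time_s: 7.02
ee_pos: [0.488, 0.3128, 0.1207]
eef_rot: [3.138, -0.001, 1.322]
force: [0.5, 0.5, -1.2]
grip_width: 0.0117
```

```bash
python3 -m pendant '[[0,0,0.017,0,0,0,1],[0,0,0,0,0,0,1]]'
python3 -m pendant '[[0,0,0.017,0,0,0,1],[0,0,0,0,0,0,1]]'
```

```text
time_s: 7.18
ee_pos: [0.4882, 0.313, 0.1197]
eef_rot: [3.137, -0.002, 1.322]
force: [-3.2, -0.6, 8.3]
grip_width: 0.012
time_s: 7.35
ee_pos: [0.4883, 0.3132, 0.1193]
eef_rot: [3.137, -0.003, 1.322]
force: [-10.9, -4.5, 28.0]
grip_width: 0.0118
```

```bash
python3 -m pendant '[[0,0,-0.025,0,0,0,1],[0,0,0,0,0,0,0.15],[0,0,0,0,0,0,0.15],[0,0,0,0,0,0,0.15],[0,0,0,0,0,0,0.15],[0,0,0,0,0,0,0.15],[0,0,-0.1,0,0,0,0.15],[0,0,-0.3,0,0,0,0.15],[0,0,-0.3,0,0,0,0.15],[0,0,-0.3,0,0,0,0.15]]'
python3 - <<'E'
from h import *
st()
s=cam("side");crop(s,90,150,290,350,3,"pics/s10.png")
t=cam("top");crop(t,85,60,330,220,3,"pics/t10.png")
E
```

```text
time_s: 8.18
ee_pos: [0.4873, 0.3126, 0.242]
eef_rot: [3.138, -0.001, 1.322]
force: [0.8, 0.1, -0.0]
grip_width: 0.0402
t 8.1833 gp [0.4875 0.3126 0.164 ] rpy [ 3.138e+00 -1.000e-03  1.322e+00] gp_ch [  8.6 327.2  57.4] q [ 0.51  0.42  1.51 -0.    1.21  0.76] F [ 0.8  0.1 -0. ] w 0.0402
```

View pics/s10.png

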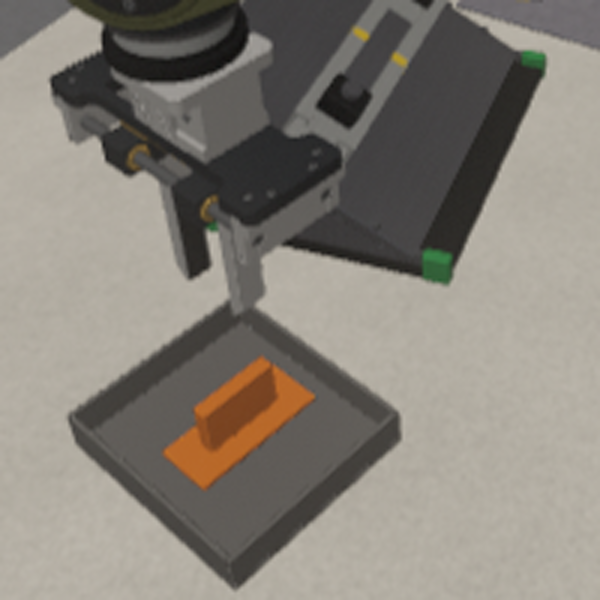

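View pics/t10.png

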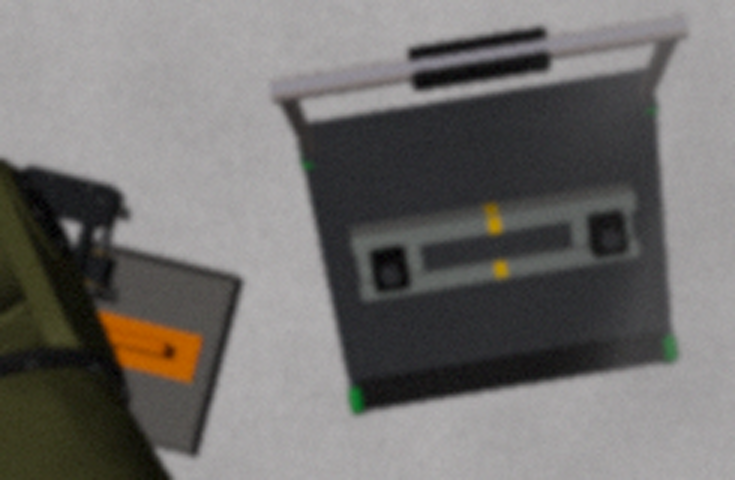

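Run:
```python
from h import *
t=cam("top");crop(t,190,110,310,170,6.5,"pics/t11.png")
s=cam("side");crop(s,170,120,260,210,6.5,"pics/s11.png")
```

```text
(no output)
```

View pics/t11.png

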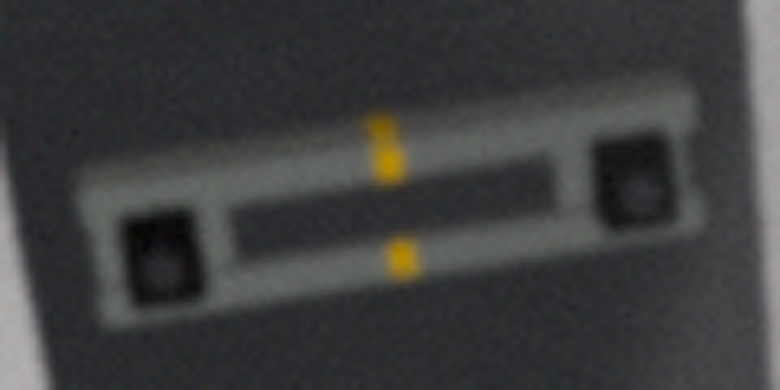

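View pics/s11.png

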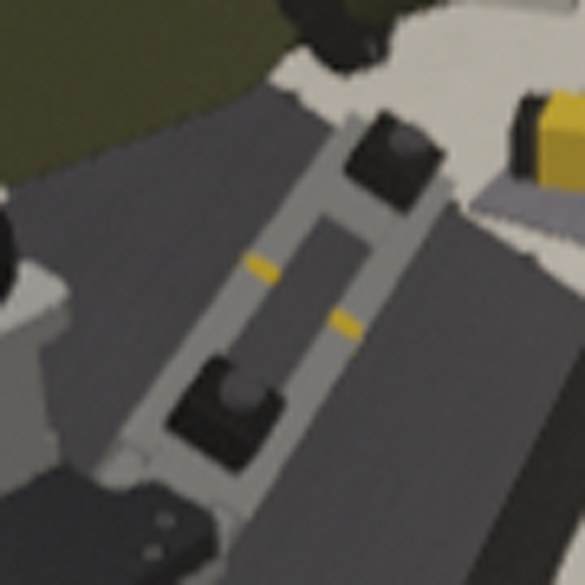

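Run:
```python
from h import *
np.set_printoptions(precision=4,suppress=True)
t=cam("top");s=cam("side");k=6.5
T=lambda x,y:(190+(x+.5)/k-.5,110+(y+.5)/k-.5)
S=lambda x,y:(170+(x+.5)/k-.5,120+(y+.5)/k-.5)
o,R=chan()
for nm,p,q in(("U",(390,164),(262,268)),("L",(403,260),(346,325)),("Ue",(392,184),(278,278)),("Le",(402,240),(332,315))):
  P,e=tri(t,T(*p),s,S(*q));print(nm,P,e,"ch",R.T@(P-o)*1000)
# slot corners top onto lips plane
def onpl(c,uv):
  a,d=ray(c,uv);n=R[:,2];return R.T@(a+d*(n@(o-a))/(n@d)-o)*1000
for p in((238,205),(553,158),(556,210),(240,262),(392,184),(402,240),(390,164),(403,260)): print("T",onpl(t,T(*p)))
for q in((278,278),(332,315),(262,268),(346,325),(325,212),(375,245)): print("S",onpl(s,S(*q)))
for c,f,z in((t,T,0),(s,S,0)): print(proj(c,[o+R@[x,y,0] for x in(.013,-.013) for y in(0,.065,-.065)]).round(1).tolist(), f(0,0))
```

```text
U [ 0.5781 -0.0038  0.1181] 0.0030346171569337298 ch [19.1261  0.4653 -1.6463]
L [ 0.5442 -0.0093  0.098 ] 0.002575137621333717 ch [-20.6913   0.4425  -1.9421]
Ue [ 0.5711 -0.0045  0.115 ] 0.003445861524062736 ch [11.5289  0.8598 -0.8484]
Le [ 0.551  -0.0091  0.1009] 0.0013894597972751023 ch [-13.3698  -0.4591  -2.81  ]
T [11.627  60.5921  0.    ]
T [ 10.0367 -62.9473   0.    ]
T [-11.0686 -61.9284   0.    ]
T [-11.351   63.4804  -0.    ]
T [10.0643  0.401   0.    ]
T [-13.0966  -0.4863  -0.    ]
T [18.1202  0.1116  0.    ]
T [-21.315    0.1948   0.    ]
S [13.0799  2.9484 -0.    ]
S [-12.6551   3.2573  -0.    ]
S [20.4614  3.3405 -0.    ]
S [-19.4369   3.543    0.    ]
S [ 12.521  -47.9989  -0.    ]
S [-11.9378 -48.5218  -0.    ]
[[249.9, 136.7], [224.4, 140.9], [275.3, 132.6], [251.2, 146.5], [226.0, 150.6], [276.4, 142.4]] (189.57692307692307, 109.57692307692308)
[[212.8, 161.7], [203.0, 176.0], [221.7, 148.8], [221.2, 167.4], [211.9, 181.9], [229.7, 154.3]] (169.57692307692307, 119.57692307692308)
```

Run:
```python
from h import *
np.set_printoptions(precision=4,suppress=True)
t=cam("top");crop(t,320,180,420,280,6,"pics/t12.png")
m=mask(t["image"],(100,100,30),(130,255,255))
for b in blobs(m,60): 
  v=cv2.cvtColor(t["image"],cv2.COLOR_RGB2HSV)[...,2]; print(b[:3], onz(t,b[1],.086), onz(t,b[1],.1))
st()
plan([.4177,-.2915,.19],down(2.415))
```

```text
(np.int32(194), [359.3, 198.8], [349, 189, 21, 20]) [ 0.4168 -0.2871  0.086 ] [ 0.4159 -0.2829  0.1   ]
(np.int32(355), [386.4, 243.8], [371, 232, 32, 25]) [ 0.3012 -0.3543  0.086 ] [ 0.3019 -0.3491  0.1   ]
(np.int32(315), [342.1, 261.7], [326, 253, 34, 19]) [ 0.2562 -0.2397  0.086 ] [ 0.2576 -0.2361  0.1   ]
t 8.5333 gp [0.4874 0.3125 0.1606] rpy [ 3.14  -0.     1.322] gp_ch [  6.7 327.2  54.6] q [ 0.51  0.42  1.51 -0.    1.21  0.76] F [ 0.4  0.8 -0.1] w 0.04
D [-0.0695 -0.604   0.0294] ang 62.63 -> n 17 row [-0.291, -0.116, -0.014] [0.0002, 0.0001, -0.1228]
```

View pics/t12.png

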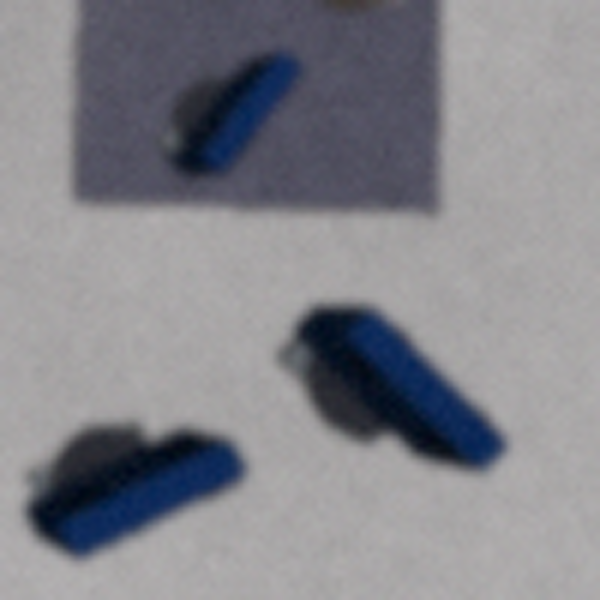

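```bash
python3 - <<'E'
from h import *
t=cam("top")
k=6;T=lambda x,y:(320+(x+.5)/k-.5,180+(y+.5)/k-.5)
print(onz(t,T(250,114),.086), onz(t,T(287,61),.086)-onz(t,T(212,167),.086))
plan([.4177,-.2915,.19],down(2.415),20)
E
python3 -m pendant '[[-0.247,-0.098,-0.022,0,0,-0.104,0],[-0.247,-0.098,-0.022,0,0,-0.104,0],[-0.247,-0.098,-0.022,0,0,-0.104,0],[-0.247,-0.098,-0.022,0,0,-0.104,0],[-0.247,-0.098,-0.022,0,0,-0.104,0],[-0.247,-0.098,-0.022,0,0,-0.104,0],[-0.247,-0.098,-0.022,0,0,-0.104,0],[-0.247,-0.098,-0.022,0,0,-0.104,0],[-0.247,-0.098,-0.022,0,0,-0.104,0],[-0.247,-0.098,-0.022,0,0,-0.104,0]]'
python3 - <<'E'
from h import *
st();plan([.4177,-.2915,.17],down(2.415),10)
E
```

```text
[ 0.41732665 -0.29219624  0.086     ] [ 0.04551258 -0.03329996  0.        ]
D [-0.0696 -0.604   0.0294] ang 62.63 -> n 20 row [-0.247, -0.1, -0.012] [0.0002, 0.0001, -0.1044]
time_s: 9.42
ee_pos: [0.3692, 0.0192, 0.2651]
eef_rot: [3.139, 0.0, 1.87]
force: [0.6, -0.3, -0.5]
grip_width: 0.047
t 9.4167 gp [0.3694 0.0192 0.1871] rpy [3.139 0.    1.87 ] gp_ch [-121.5   56.6  159.3] q [-0.05 -0.08  2.03  0.    1.18 -0.35] F [ 0.6 -0.3 -0.5] w 0.047
D [ 0.0485 -0.3107 -0.0171] ang 31.24 -> n 10 row [-0.245, -0.101, 0.014] [0.0005, 0.0002, -0.1041]
```

```bash
python3 -m pendant '[[-0.245,-0.101,0.014,0,0,-0.108,0],[-0.245,-0.101,0.014,0,0,-0.108,0],[-0.245,-0.101,0.014,0,0,-0.108,0],[-0.245,-0.101,0.014,0,0,-0.108,0],[-0.245,-0.101,0.014,0,0,-0.108,0],[-0.245,-0.101,0.014,0,0,-0.108,0],[-0.245,-0.101,0.014,0,0,-0.108,0],[-0.245,-0.101,0.014,0,0,-0.108,0],[-0.245,-0.101,0.014,0,0,-0.108,0],[-0.245,-0.101,0.014,0,0,-0.108,0]]'
python3 - <<'E'
from h import *
np.set_printoptions(precision=4,suppress=True)
st()
s=cam("side");crop(s,230,60,370,180,5.5,"pics/s13.png")
plan([.4175,-.2918,.066],down(2.45))
E
```

```text
time_s: 10.25
ee_pos: [0.4199, -0.2912, 0.2477]
eef_rot: [3.139, 0.001, 2.434]
force: [0.7, 1.3, 0.3]
grip_width: 0.0473
t 10.25 gp [ 0.4201 -0.291   0.1697] rpy [3.139 0.001 2.434] gp_ch [-130.  -257.8  144.1] q [-0.68  0.27  1.7   0.    1.18 -1.54] F [0.7 1.3 0.3] w 0.0473
D [-0.0038  0.0029 -0.1032] ang 0.75 -> n 3 row [0.014, -0.001, 0.287] [0.0015, 0.0012, -0.0081]
```

View pics/s13.png

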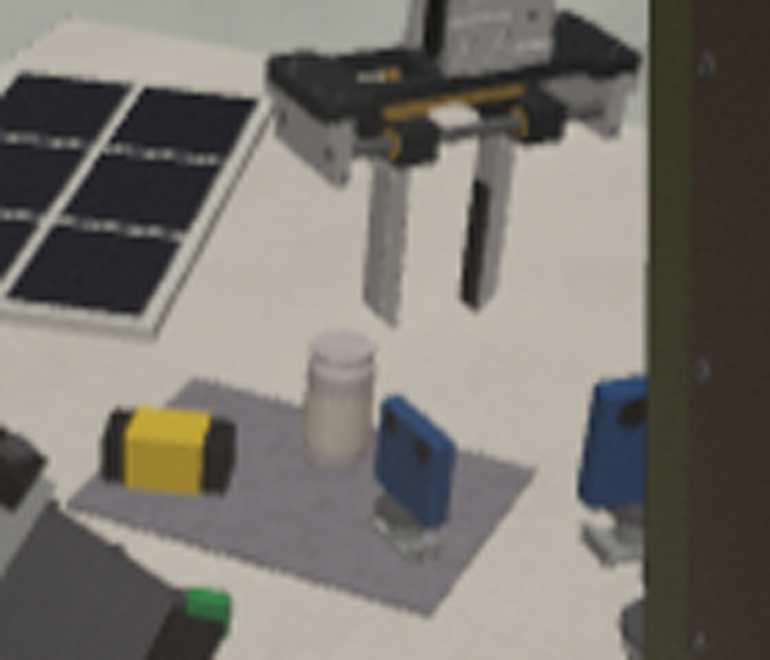

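Run:
```python
from h import *
np.set_printoptions(precision=4,suppress=True)
s=cam("side");k=5.5
S=lambda x,y:(230+(x+.5)/k-.5,60+(y+.5)/k-.5)
a=onz(s,S(385,402),.086);b=onz(s,S(440,444),.086);print(a,b,np.linalg.norm(a-b),np.arctan2(*(a-b)[[1,0]]),"front edge mid",(a+b)/2)
a2=onz(s,S(398,394),.086);b2=onz(s,S(453,434),.086);print(a2,b2,np.linalg.norm(a2-b2),np.arctan2(*(a2-b2)[[1,0]]),"mid",(a2+b2+a+b)/4)
crop(s,290,125,320,165,14,"pics/s14.png")
```

```text
[ 0.4423 -0.2978  0.086 ] [ 0.4    -0.2694  0.086 ] 0.050973784829595616 -0.5916361470971164 front edge mid [ 0.4211 -0.2836  0.086 ]
[ 0.439  -0.3094  0.086 ] [ 0.3972 -0.2824  0.086 ] 0.04969545545044317 -0.5729692650241576 mid [ 0.4196 -0.2897  0.086 ]
```

View pics/s14.png

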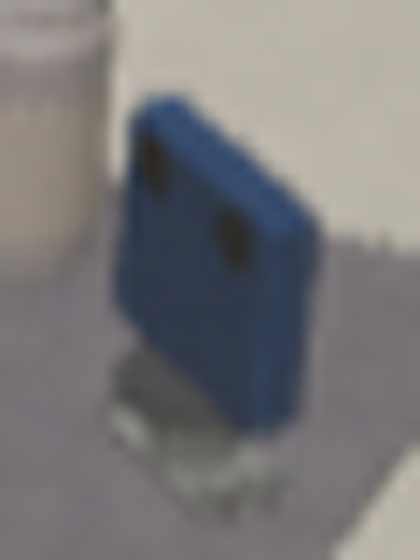

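Run:
```python
from h import *
np.set_printoptions(precision=4,suppress=True)
s=cam("side");k=14
P=np.array([onz(s,(290+(x+.5)/k-.5,125+(y+.5)/k-.5),.086) for x,y in((134,120),(182,97),(316,216),(260,238))])
print(P,np.linalg.norm(P-np.roll(P,1,0),axis=1),P.mean(0),np.arctan2(*(P[0]-P[3])[[1,0]]),np.arctan2(*(P[1]-P[2])[[1,0]]))
```

```text
[[ 0.4427 -0.2947  0.086 ]
 [ 0.4369 -0.3088  0.086 ]
 [ 0.394  -0.2747  0.086 ]
 [ 0.4016 -0.2608  0.086 ]] [0.0533 0.0153 0.0548 0.0158] [ 0.4188 -0.2848  0.086 ] -0.6888322515275666 -0.6727987201760238
```

```bash
python3 - <<'E'
from h import *
plan([.418,-.2905,.066],down(2.46),6)
E
python3 -m pendant '[[0.007,0,0.143,0,0,-0.008,0],[0.007,0,0.143,0,0,-0.008,0],[0.007,0,0.143,0,0,-0.008,0],[0.007,0,0.143,0,0,-0.008,0],[0.007,0,0.143,0,0,-0.008,0],[0.007,0,0.143,0,0,-0.008,0],[0,0,0,0,0,0,0]]' 12
python3 - <<'E'
from h import *
st()
s=cam("side");crop(s,270,100,340,170,8,"pics/s15.png")
E
```

```text
D [-1.900e-03  1.000e-04 -1.032e-01] ang 1.71 -> n 6 row [0.002, -0.002, 0.143] [0.0009, -0.0001, -0.0094]
time_s: 10.98
ee_pos: [0.4152, -0.2844, 0.1429]
eef_rot: [3.139, -0.003, 2.457]
force: [-0.2, 0.5, -0.3]
grip_width: 0.0469
t 10.9833 gp [ 0.4152 -0.2841  0.0649] rpy [ 3.139e+00 -3.000e-03  2.457e+00] gp_ch [-185.7 -250.1   55.1] q [-0.67  0.4   1.8   0.    0.95 -1.56] F [-0.2  0.5 -0.3] w 0.0469
```

View pics/s15.png

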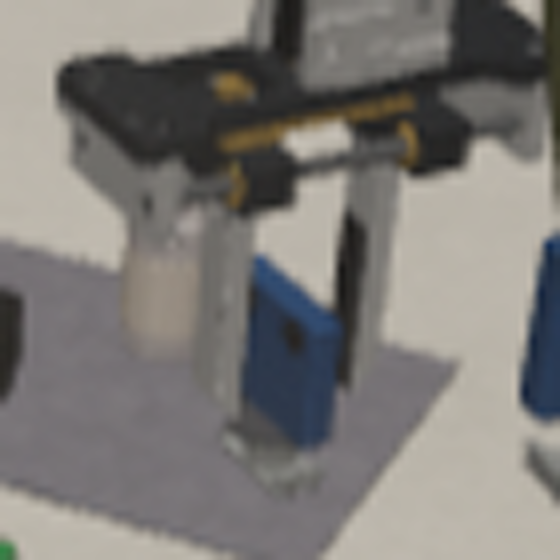

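```bash
python3 -m pendant '[[-0.026,-0.012,0,0,0,0,0],[-0.026,-0.012,0,0,0,0,0],[0,0,0,0,0,0,0]]' 12
python3 - <<'E'
from h import *
st()
t=cam("top");crop(t,320,150,400,230,8,"pics/t15.png")
E
```

```text
time_s: 11.28
ee_pos: [0.4201, -0.293, 0.1469]
eef_rot: [3.139, 0.005, 2.457]
force: [-0.3, 0.3, -0.3]
grip_width: 0.0469
t 11.2833 gp [ 0.4205 -0.2931  0.0689] rpy [3.139 0.005 2.457] gp_ch [-180.4 -259.9   56.7] q [-0.68  0.41  1.78  0.    0.95 -1.57] F [-0.3  0.3 -0.3] w 0.0469
```

View pics/t15.png

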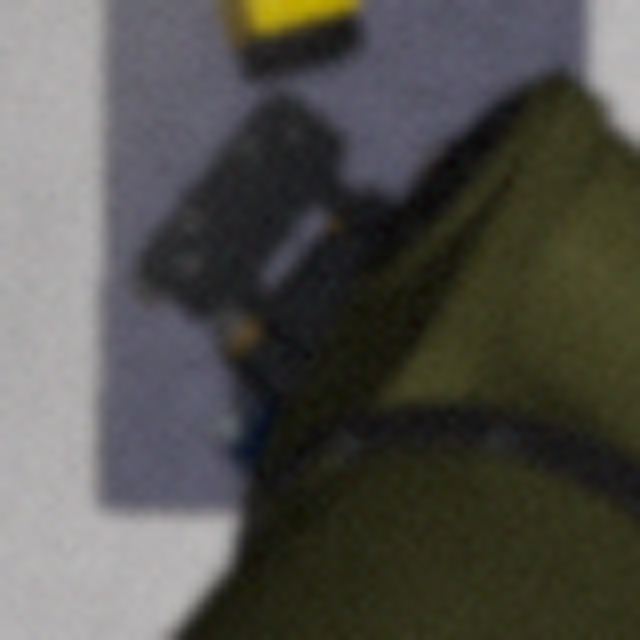

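```bash
python3 -m pendant '[[0.022,0,0.025,0,0,0,0.2],[0,0,0,0,0,0,0.5],[0,0,0,0,0,0,1],[0,0,0,0,0,0,1],[0,0,0,0,0,0,1],[0,0,0,0,0,0,1],[0,0,0,0,0,0,1]]' 10
python3 - <<'E'
from h import *
st()
s=cam("side");crop(s,270,100,340,170,8,"pics/s16.png")
E
```

```text
time_s: 11.92
ee_pos: [0.4175, -0.2907, 0.1428]
eef_rot: [3.139, 0.003, 2.457]
force: [-0.1, -0.0, 0.2]
grip_width: 0.0139
t 11.9167 gp [ 0.4178 -0.2907  0.0648] rpy [3.139e+00 3.000e-03 2.457e+00] gp_ch [-184.4 -257.1   54.3] q [-0.68  0.41  1.79  0.    0.94 -1.57] F [-0.1 -0.   0.2] w 0.0139
```

View pics/s16.png

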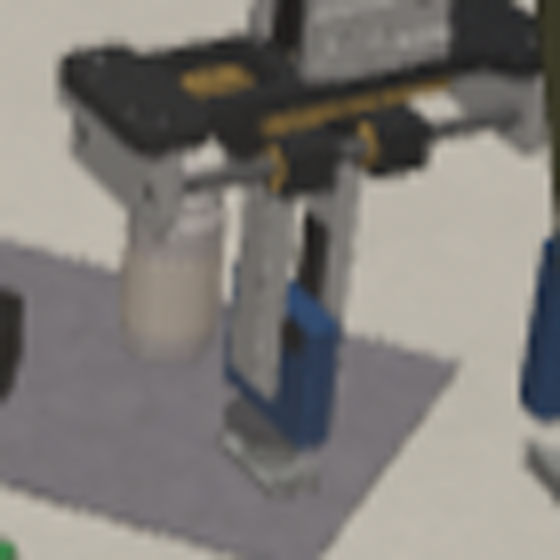

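Run:
```python
from h import *
np.set_printoptions(precision=1,suppress=True)
s=cam("side");o=ctrl.get_obs();R=Ro.from_euler("xyz",o["eef_rot"]).as_matrix();p=o["ee_pos"]
# tool coords: wing corner points: heights z world .086 and .031
for nm,q in(("near front top",(.03,.007,.086)),("near back top",(.03,-.007,.086)),("near front bot",(.03,.007,.031)),("far front bot",(-.03,.007,.031)),("near back bot",(.03,-.007,.031))):
  P=p+R[:,0]*q[0]+R[:,1]*q[1]; P[2]=q[2]; u=proj(s,P)[0]; print(nm,(u-[270,100]+.5)*8-.5)
crop(s,292,125,322,165,14,"pics/s17.png")
```

```text
near front top [320.7 330.7]
near back top [353.3 322.8]
near front bot [306.4 455.7]
far front bot [227.6 378.3]
near back bot [338.1 447.5]
```

View pics/s17.png

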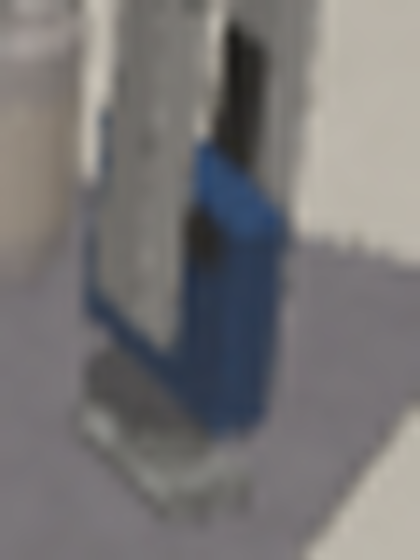

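Run:
```python
from h import *
np.set_printoptions(precision=1,suppress=True)
s=cam("side");o=ctrl.get_obs();R=Ro.from_euler("xyz",o["eef_rot"]).as_matrix();p=o["ee_pos"]
for q in((.008,.0195,.097),(-.008,.0195,.097),(.008,.007,.097),(-.008,-.007,.097),(.008,-.007,.097)):
  print(q,(proj(s,p+R@np.array(q))[0]-[292,125]+.5)*14-.5)
for q in((.03,.007,.086),(.03,-.007,.086),(.03,.007,.031),(-.03,.007,.031)):
  P=p+R[:,0]*q[0]+R[:,1]*q[1]; P[2]=q[2]; u=proj(s,P)[0]; print("wing",q,(u-[292,125]+.5)*14-.5)
crop(s,285,115,325,165,12,"pics/s18.png")
```

```text
(0.008, 0.0195, 0.097) [131.6 351.8]
(-0.008, 0.0195, 0.097) [ 94.9 315.6]
(0.008, 0.007, 0.097) [181.4 339.5]
(-0.008, -0.007, 0.097) [199.3 290.2]
(0.008, -0.007, 0.097) [236.7 325.9]
wing (0.03, 0.007, 0.086) [253.7 229.1]
wing (0.03, -0.007, 0.086) [310.7 215.2]
wing (0.03, 0.007, 0.031) [228.7 447.8]
wing (-0.03, 0.007, 0.031) [ 90.7 312.4]
```

View pics/s18.png

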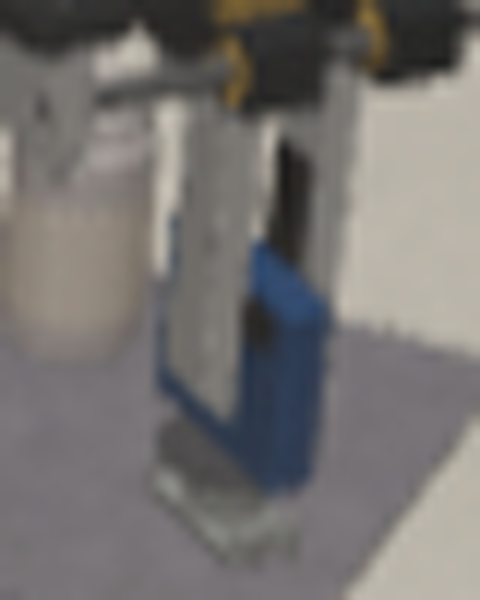

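```bash
python3 -m pendant '[[0,0,0,0,0,0,1],[0,0,0,0,0,0,1],[0,0,-0.1,0,0,0,1],[0,0,-0.25,0,0,0,1],[0,0,-0.25,0,0,0,1],[0,0,-0.25,0,0,0,1],[0,0,-0.1,0,0,0,1],[0,0,0,0,0,0,1]]' 40
python3 - <<'E'
from h import *
st()
o,R=chan(); Rt=np.c_[R[:,1],R[:,0],-R[:,2]]
plan(o+R@[-.0005,.0005,.125],Rt)
E
```

```text
time_s: 12.73
ee_pos: [0.4176, -0.2912, 0.2595]
eef_rot: [3.139, 0.007, 2.457]
force: [0.3, 0.2, -1.8]
grip_width: 0.0136
t 12.7333 gp [ 0.4182 -0.2914  0.1815] rpy [3.139 0.007 2.457] gp_ch [-125.8 -257.8  155.2] q [-0.68  0.25  1.69  0.    1.19 -1.57] F [ 0.3  0.2 -1.8] w 0.0136
D [0.0427 0.2683 0.026 ] ang 50.68 -> n 8 row [0.214, 0.197, 0.01] [-0.1181, -0.0439, 0.1695]
```

```bash
python3 - <<'E'
from h import *
o,R=chan(); Rt=np.c_[R[:,1],R[:,0],-R[:,2]]
plan(o+R@[-.0005,.0005,.125],Rt,10)
E
python3 -m pendant '[[0.171,0.158,0.008,-0.094,-0.035,0.136,1],[0.171,0.158,0.008,-0.094,-0.035,0.136,1],[0.171,0.158,0.008,-0.094,-0.035,0.136,1],[0.171,0.158,0.008,-0.094,-0.035,0.136,1],[0.171,0.158,0.008,-0.094,-0.035,0.136,1],[0.171,0.158,0.008,-0.094,-0.035,0.136,1],[0.171,0.158,0.008,-0.094,-0.035,0.136,1],[0.171,0.158,0.008,-0.094,-0.035,0.136,1],[0.171,0.158,0.008,-0.094,-0.035,0.136,1],[0.171,0.158,0.008,-0.094,-0.035,0.136,1]]'
python3 -m pendant '[[0,0,0,0,0,0,1],[0,0,0,0,0,0,1]]'
python3 - <<'E'
from h import *
o,R=chan(); Rt=np.c_[R[:,1],R[:,0],-R[:,2]]
st();plan(o+R@[-.0005,.0005,.125],Rt)
s=cam("side");crop(s,150,60,290,200,5.5,"pics/s20.png")
t=cam("top");crop(t,190,80,310,170,6,"pics/t20.png")
E
```

```text
D [0.0427 0.2683 0.026 ] ang 50.68 -> n 10 row [0.173, 0.156, 0.009] [-0.0945, -0.0351, 0.1356]
time_s: 13.57
ee_pos: [0.4624, -0.0217, 0.2835]
eef_rot: [2.623, -0.006, 1.726]
force: [1.1, 0.6, -2.0]
grip_width: 0.0135
time_s: 13.73
ee_pos: [0.4624, -0.022, 0.2836]
eef_rot: [2.626, -0.004, 1.733]
force: [0.1, -1.2, -1.6]
grip_width: 0.0139
t 13.7333 gp [ 0.5003 -0.0156  0.2157] rpy [ 2.626 -0.004  1.733] gp_ch [ -0.2   1.3 122.2] q [-0.19 -0.04  2.01  0.27  0.71 -0.52] F [ 0.1 -1.2 -1.6] w 0.0139
D [-0.0021 -0.0008  0.002 ] ang 0.51 -> n 1 row [-0.004, -0.008, -0.023] [-0.0153, -0.0073, -0.0023]
```

View pics/s20.png

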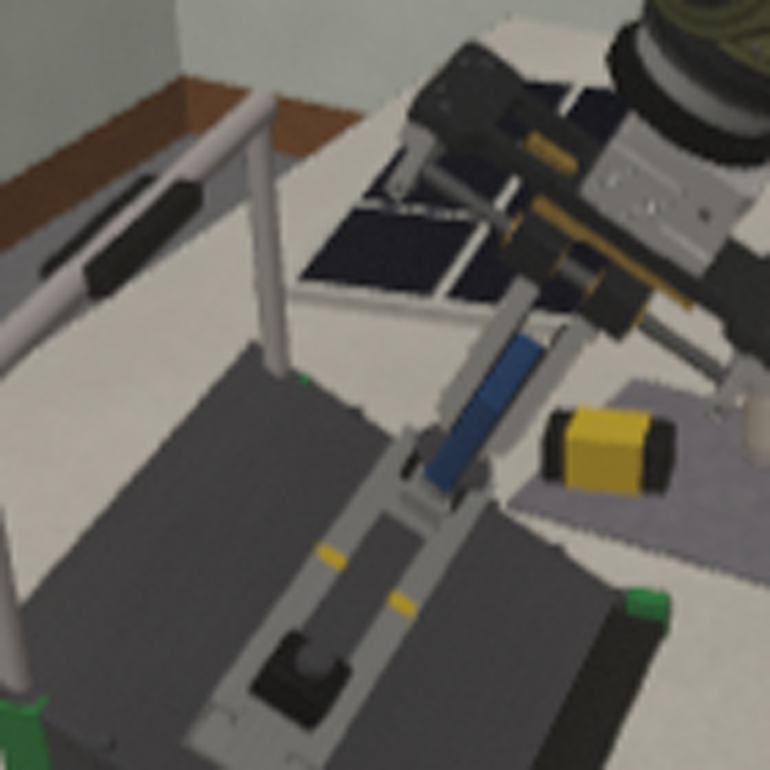

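View pics/t20.png

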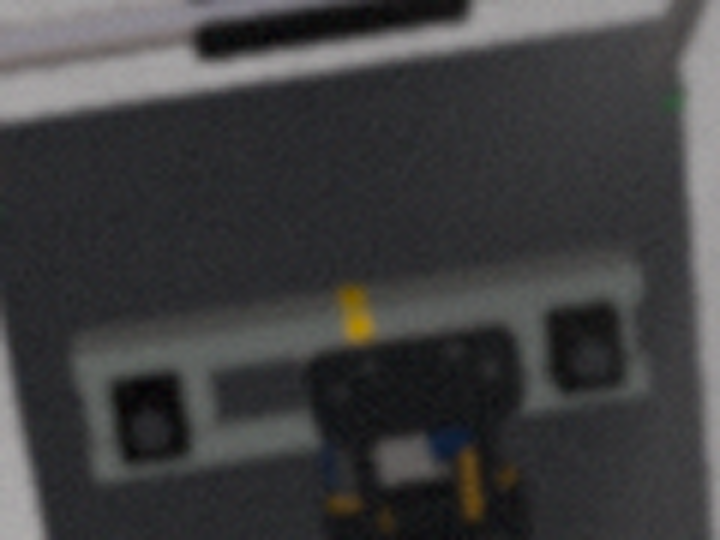

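Run:
```python
from h import *
np.set_printoptions(precision=1,suppress=True)
s=cam("side");crop(s,215,105,263,160,13,"pics/s21.png")
o=ctrl.get_obs();R=Ro.from_euler("xyz",o["eef_rot"]).as_matrix();p=o["ee_pos"]
g=.078+.0588 # tool z of anchor origin
for nm,q in(("ntop+",(.03,.007,g-.08)),("ntop-",(.03,-.007,g-.08)),("nbot+",(.03,.007,g-.025)),("nbot-",(.03,-.007,g-.025)),("ftop+",(-.03,.007,g-.08)),("foot n bot+",(.021,.011,g)),("foot n bot-",(.021,-.011,g)),("foot n top",(.021,.011,g-.009)),("ridge-",(.021,-.011,g-.009)),("tip+",(.008,.007,.097)),("tip-",(.008,-.007,.097))):
  print(nm,(proj(s,p+R@np.array(q))[0]-[215,105]+.5)*13-.5)
```

```text
ntop+ [288.8 336.3]
ntop- [354.9 381.5]
nbot+ [152.  543.6]
nbot- [215.8 586.8]
ftop+ [394.1 182.7]
foot n bot+ [ 92.3 595.9]
foot n bot- [190.3 662. ]
foot n top [113.1 564.1]
ridge- [211.6 630.7]
tip+ [228.3 430.2]
tip- [291.5 473.2]
```

View pics/s21.png

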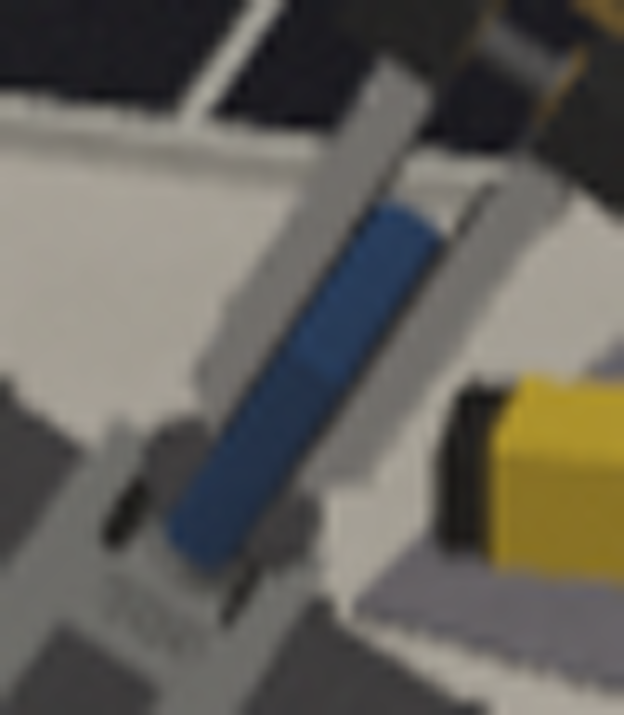

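Run:
```python
from h import *
np.set_printoptions(precision=1,suppress=True)
s=cam("side")
o=ctrl.get_obs();R=Ro.from_euler("xyz",o["eef_rot"]).as_matrix();p=o["ee_pos"];g=.078+.0588
im=cv2.resize(s["image"][105:160,215:263,::-1],None,fx=13,fy=13,interpolation=cv2.INTER_CUBIC)
a=np.linspace(0,2*np.pi,60)
for zz,col in((g-.025,(0,255,0)),(g-.021,(0,255,255))):
  q=np.c_[.019*np.cos(a),.019*np.sin(a),0*a+zz]
  u=(proj(s,p+q@R.T)-[215,105]+.5)*13-.5
  cv2.polylines(im,[np.int32(u)],True,col,1)
for sx in(.021,-.021):
  q=np.array([(sx,.011,g),(sx,-.011,g),(sx,-.011,g-.009),(sx,.011,g-.009)])
  cv2.polylines(im,[np.int32((proj(s,p+q@R.T)-[215,105]+.5)*13-.5)],True,(255,0,255),1)
cv2.imwrite("pics/s22.png",im)
```

```text
(no output)
```

View pics/s22.png

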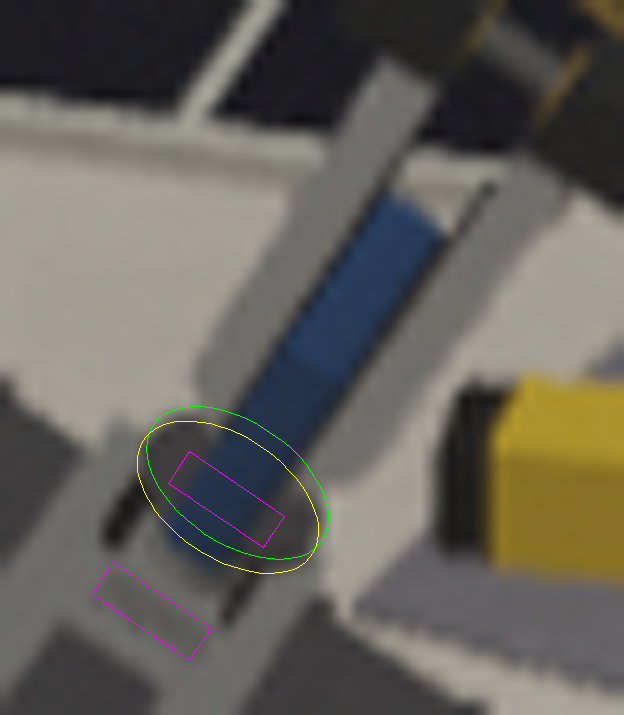

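```bash
python3 -m pendant '[[-0.004,-0.008,0.15,-0.015,-0.007,-0.002,1],[0,0,0.15,0,0,0,1],[0,0,0.1,0,0,0,1],[0,0,0.05,0,0,0,1],[0,0,0,0,0,0,1],[0,0,0,0,0,0,1],[0,0,0,0,0,0,1]]'
python3 - <<'E'
from h import *
o,R=chan(); Rt=np.c_[R[:,1],R[:,0],-R[:,2]]
st();plan(o+R@[-.0005,.0005,.065],Rt)
s=cam("side")
o=ctrl.get_obs();Rr=Ro.from_euler("xyz",o["eef_rot"]).as_matrix();p=o["ee_pos"];g=.078+.0588
x0,y0=185,130
im=cv2.resize(s["image"][y0:y0+60,x0:x0+60,::-1],None,fx=12,fy=12,interpolation=cv2.INTER_CUBIC)
cv2.imwrite("pics/s24.png",im)
a=np.linspace(0,2*np.pi,60)
for zz in(g-.025,g-.021):
  q=np.c_[.019*np.cos(a),.019*np.sin(a),0*a+zz]
  cv2.polylines(im,[np.int32((proj(s,p+q@Rr.T)-[x0,y0]+.5)*12-.5)],True,(0,255,0),1)
q=np.array([(.021,.011,g),(.021,-.011,g),(.021,-.011,g-.009),(.021,.011,g-.009)])
cv2.polylines(im,[np.int32((proj(s,p+q@Rr.T)-[x0,y0]+.5)*12-.5)],True,(255,0,255),1)
cv2.imwrite("pics/s23.png",im)
E
```

```text
time_s: 14.52
ee_pos: [0.4886, -0.0196, 0.2382]
eef_rot: [2.615, 0.0, 1.728]
force: [-0.4, 0.7, -1.5]
grip_width: 0.0138
t 14.5167 gp [ 0.5273 -0.0135  0.1707] rpy [2.615 0.    1.728] gp_ch [ 0.6 -1.  69.7] q [-0.17  0.08  2.01  0.3   0.57 -0.55] F [-0.4  0.7 -1.5] w 0.0138
D [ 0.0013  0.0016 -0.0046] ang 0.24 -> n 1 row [0.011, -0.008, 0.039] [0.0051, 0.0035, -0.0053]
```

View pics/s23.png

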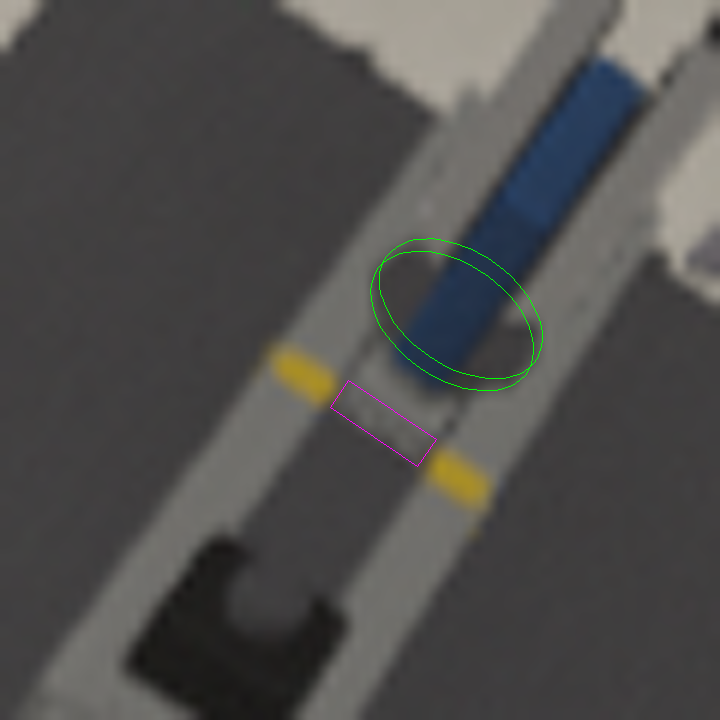

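View pics/s24.png

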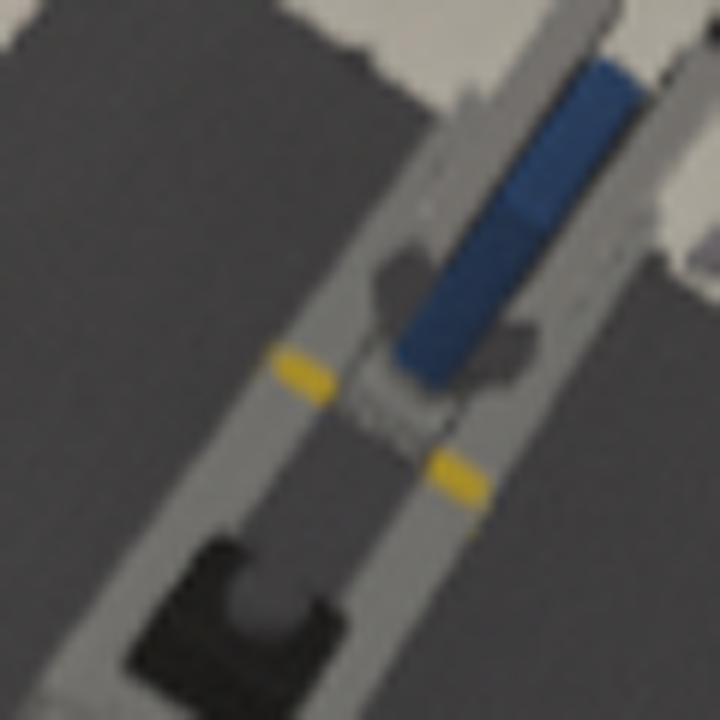

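```bash
python3 -m pendant '[[0.011,-0.008,0.04,0.005,0.003,-0.005,1],[0,0,0.04,0,0,0,1],[0,0,0.04,0,0,0,1],[0,0,0,0,0,0,1]]'
python3 - <<'E'
from h import *
st()
E
```

```text
time_s: 14.9
ee_pos: [0.4948, -0.0169, 0.2236]
eef_rot: [2.62, -0.001, 1.732]
force: [0.3, 0.9, -1.1]
grip_width: 0.0137
t 14.9 gp [ 0.5332 -0.0106  0.156 ] rpy [ 2.620e+00 -1.000e-03  1.732e+00] gp_ch [-1.3  0.9 53.9] q [-0.16  0.12  2.01  0.31  0.54 -0.56] F [ 0.3  0.9 -1.1] w 0.0137
```

```bash
python3 -m pendant '[[0,0.003,0.03,0,0,0,1],[0,0,0.03,0,0,0,1],[0,0,0,0,0,0,1]]'
python3 - <<'E'
from h import *
st()
E
python3 -m pendant '[[0,0,0.03,0,0,0,1],[0,0,0.02,0,0,0,1],[0,0,0,0,0,0,1]]'
python3 - <<'E'
from h import *
st()
s=cam("side");crop(s,185,130,245,190,12,"pics/s25.png")
E
```

```text
time_s: 15.15
ee_pos: [0.4989, -0.0163, 0.2182]
eef_rot: [2.619, -0.0, 1.732]
force: [-3.0, 0.2, 2.5]
grip_width: 0.0141
t 15.15 gp [ 0.5373 -0.0101  0.1507] rpy [ 2.619 -0.     1.732] gp_ch [-0.3  0.8 47.1] q [-0.16  0.13  2.    0.32  0.53 -0.56] F [-3.   0.2  2.5] w 0.0141
time_s: 15.4
ee_pos: [0.5017, -0.0159, 0.2133]
eef_rot: [2.618, -0.0, 1.732]
force: [-3.7, 0.4, 5.7]
grip_width: 0.0137
t 15.4 gp [ 0.5402 -0.0096  0.1457] rpy [ 2.618 -0.     1.732] gp_ch [-0.3  0.8 41.4] q [-0.16  0.15  2.    0.32  0.52 -0.56] F [-3.7  0.4  5.7] w 0.0137
```

View pics/s25.png

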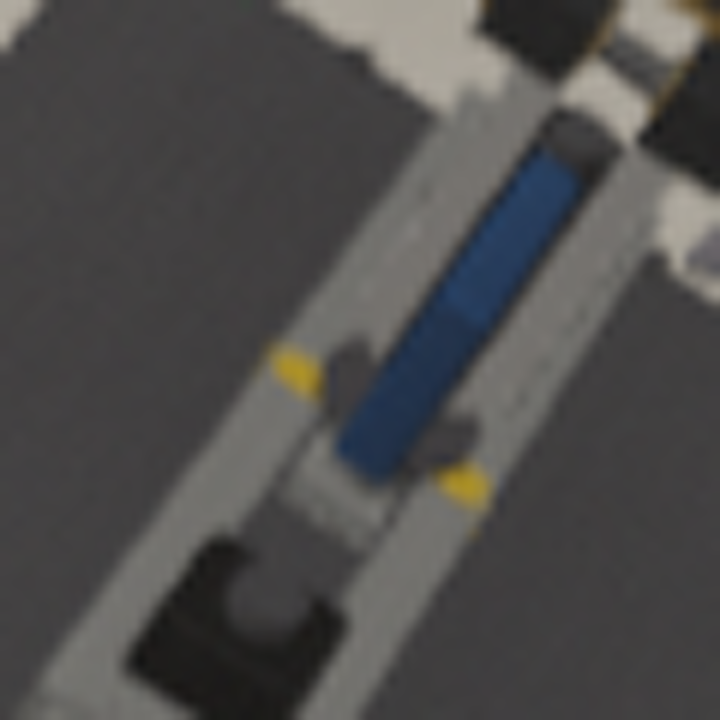

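```bash
python3 -m pendant '[[0,0,0.015,0,0,0,1],[0,0,0,0,0,0,1],[0,0,0,0,0,0,1]]'
python3 -m pendant '[[0,0,0.013,0,0,0,1],[0,0,0,0,0,0,1],[0,0,0,0,0,0,1]]'
python3 - <<'E'
from h import *
st()
E
python3 -m pendant '[[0,0,0.01,0,0,0,1],[0,0,0,0,0,0,1],[0,0,0,0,0,0,1]]'
python3 - <<'E'
from h import *
st()
E
```

```text
time_s: 15.7
ee_pos: [0.5025, -0.0157, 0.212]
eef_rot: [2.618, -0.0, 1.732]
force: [-5.7, -0.0, 5.7]
grip_width: 0.0139
time_s: 15.95
ee_pos: [0.5032, -0.0156, 0.2107]
eef_rot: [2.618, -0.0, 1.732]
force: [-5.8, -0.5, 6.7]
grip_width: 0.0135
t 15.95 gp [ 0.5417 -0.0094  0.1431] rpy [ 2.618 -0.     1.732] gp_ch [-0.2  0.7 38.4] q [-0.16  0.15  2.    0.33  0.51 -0.57] F [-5.8 -0.5  6.7] w 0.0135
time_s: 16.2
ee_pos: [0.5037, -0.0155, 0.21]
eef_rot: [2.618, -0.0, 1.732]
force: [-13.4, -0.1, 13.7]
grip_width: 0.0137
t 16.2 gp [ 0.5422 -0.0093  0.1425] rpy [ 2.618 -0.     1.732] gp_ch [-0.2  0.8 37.6] q [-0.16  0.16  2.    0.33  0.51 -0.57] F [-13.4  -0.1  13.7] w 0.0137
```

```bash
python3 -m pendant '[[0,0,-0.008,0,0,0,1],[0,0,0,0,0,0.1,1],[0,0,0,0,0,0.2,1],[0,0,0,0,0,0.2,1],[0,0,0,0,0,0.2,1],[0,0,0,0,0,0,1]]'
python3 - <<'E'
from h import *
st(); print(ctrl.get_obs()["moment"])
E
```

```text
time_s: 16.7
ee_pos: [0.5036, -0.0157, 0.2108]
eef_rot: [2.647, -0.183, 1.405]
force: [-5.0, -0.8, 7.1]
grip_width: 0.0135
t 16.7 gp [ 0.5422 -0.0095  0.1433] rpy [ 2.647 -0.183  1.405] gp_ch [ 0.2  0.6 38.4] q [-0.16  0.15  2.    0.33  0.51 -0.19] F [-5.  -0.8  7.1] w 0.0135
[-0.17953059  0.3495593  -0.09019001]
```

```bash
python3 -m pendant '[[0,0,0,0,0,0.2,1],[0,0,0,0,0,0.2,1],[0,0,0,0,0,0.2,1],[0,0,0,0,0,0.2,1],[0,0,0,0,0,0.2,1],[0,0,0,0,0,0.2,1],[0,0,0,0,0,0,1]]'
python3 - <<'E'
from h import *
o,R=chan(); Rt=np.c_[-R[:,0],R[:,1],-R[:,2]]
st(); print(ctrl.get_obs()["moment"]); plan(o+R@[-.0002,.0007,.0384],Rt)
plan(o+R@[-.0002,.0007,.0384],np.c_[R[:,0],-R[:,1],-R[:,2]])
E
```

```text
time_s: 17.28
ee_pos: [0.5038, -0.0158, 0.211]
eef_rot: [2.838, -0.436, 0.798]
force: [-3.8, -0.4, 6.8]
grip_width: 0.0139
t 17.2833 gp [ 0.5424 -0.0096  0.1436] rpy [ 2.838 -0.436  0.798] gp_ch [ 0.5  0.4 38.4] q [-0.16  0.15  2.    0.33  0.51  0.44] F [-3.8 -0.4  6.8] w 0.0139
[ 0.0394112   0.09646066 -0.07242491]
D [-0.0005  0.0001 -0.0003] ang 147.39 -> n 23 row [0.0, -0.0, 0.0] [0.0001, 0.0001, -0.2136]
D [-0.0005  0.0001 -0.0003] ang 32.61 -> n 6 row [-0.001, -0.001, 0.0] [0.0004, -0.0004, 0.1812]
```

```bash
python3 -m pendant '[[0,0,0,0,0,0.181,1],[0,0,0,0,0,0.181,1],[0,0,0,0,0,0.181,1],[0,0,0,0,0,0.181,1],[0,0,0,0,0,0.181,1],[0,0,0,0,0,0.181,1],[0,0,0,0,0,0,1],[0,0,0,0,0,0,1]]'
python3 - <<'E'
from h import *
o,R=chan()
st(); print(ctrl.get_obs()["moment"]); 
plan(o+R@[-.0002,.0007,.0384],np.c_[R[:,0],-R[:,1],-R[:,2]])
s=cam("side");crop(s,185,130,245,190,12,"pics/s26.png")
E
```

```text
time_s: 17.95
ee_pos: [0.5036, -0.0157, 0.2108]
eef_rot: [3.137, -0.524, 0.169]
force: [-4.7, -0.7, 7.3]
grip_width: 0.0138
t 17.95 gp [ 0.5421 -0.0095  0.1433] rpy [ 3.137 -0.524  0.169] gp_ch [ 0.2  0.5 38.3] q [-0.16  0.15  2.    0.33  0.51  1.  ] F [-4.7 -0.7  7.3] w 0.0138
[-0.07329613  0.36996191 -0.08269612]
D [-0.0003  0.0001 -0.0001] ang 0.38 -> n 1 row [-0.003, -0.001, -0.001] [0.0007, -0.0014, 0.0125]
```

View pics/s26.png

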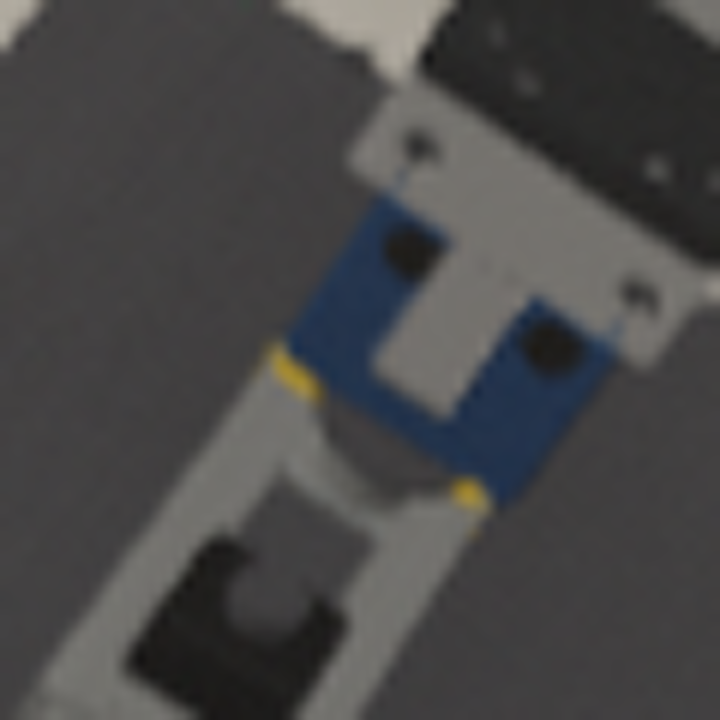

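```bash
python3 -m pendant '[[0,0,-0.018,0,0,0.012,1],[0,0,-0.018,0,0,0,1],[0,0,-0.018,0,0,0,1],[0,0,0,0,0,0,1],[0,0,0,0,0,0,1]]'
python3 - <<'E'
from h import *
st(); print(ctrl.get_obs()["moment"]);
E
```

```text
time_s: 18.42
ee_pos: [0.5006, -0.0162, 0.2167]
eef_rot: [3.14, -0.525, 0.162]
force: [-2.7, -0.5, 9.7]
grip_width: 0.0139
t 18.4167 gp [ 0.5392 -0.01    0.1492] rpy [ 3.14  -0.525  0.162] gp_ch [ 0.5  0.6 45. ] q [-0.16  0.14  2.    0.32  0.52  1.01] F [-2.7 -0.5  9.7] w 0.0139
[ 0.01879678 -0.36875955 -0.08896386]
```

```bash
python3 -m pendant '[[0,0,-0.006,0,0,0,1],[0,0,0,0,0,0,1],[0,0,0,0,0,0,0.3],[0,0,0,0,0,0,0.2],[0,0,0,0,0,0,0.1],[0,0,0,0,0,0,0.1],[0,0,0,0,0,0,0.1],[0,0,0,0,0,0,0.1]]'
python3 - <<'E'
from h import *
st(); s=cam("side");crop(s,185,120,245,180,12,"pics/s27.png")
E
```

```text
time_s: 19.08
ee_pos: [0.4997, -0.0162, 0.2163]
eef_rot: [3.141, -0.523, 0.162]
force: [-1.2, -0.2, 1.0]
grip_width: 0.0419
t 19.0833 gp [ 0.5381 -0.0099  0.1487] rpy [ 3.141 -0.523  0.162] gp_ch [-0.7  0.8 45. ] q [-0.16  0.14  2.    0.32  0.53  1.01] F [-1.2 -0.2  1. ] w 0.0419
```

View pics/s27.png

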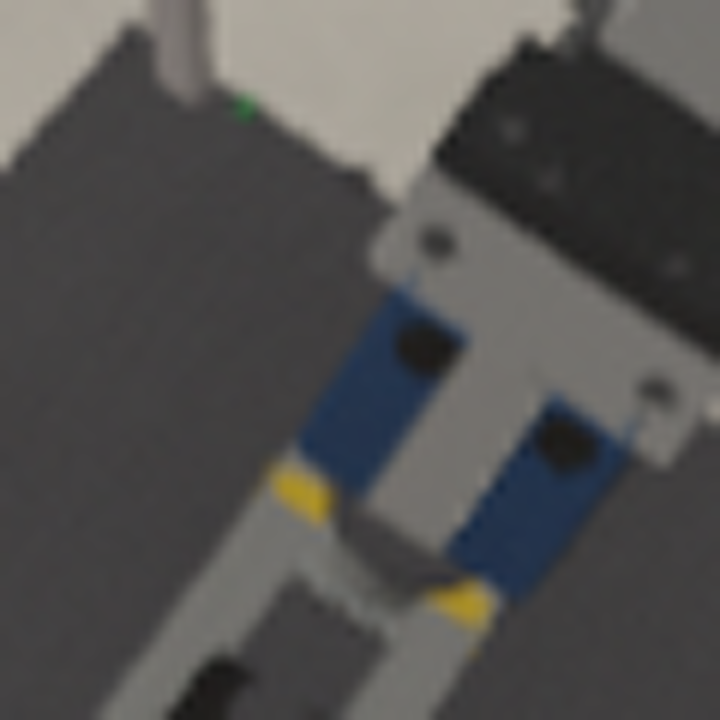

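```bash
python3 -m pendant '[[0,0,-0.1,0,0,0,0],[0,0,-0.25,0,0,0,0],[0,0,-0.25,0,0,0,0],[0,0,-0.25,0,0,0,0],[0,0,-0.15,0,0,0,0],[-0.25,0,0,0,0,0,0],[-0.25,0,0,0,0,0,0],[-0.25,0,0,0,0,0,0],[0,0,0,0,0,0,0],[0,0,0,0,0,0,0]]'
python3 - <<'E'
from h import *
st(); s=cam("side");crop(s,180,110,260,190,9,"pics/s28.png");cv2.imwrite("pics/s29.png",s["image"][:,:,::-1])
t=cam("top");crop(t,200,90,300,170,8,"pics/t28.png");
E
```

```text
time_s: 19.97
ee_pos: [0.3632, -0.0386, 0.2755]
eef_rot: [3.141, -0.523, 0.161]
force: [-0.4, -0.2, 0.7]
grip_width: 0.0471
t 19.9667 gp [ 0.4017 -0.0324  0.2079] rpy [ 3.141 -0.523  0.161] gp_ch [-90.8   0.5 165.5] q [-0.32 -0.29  2.24  0.34  0.75  0.9 ] F [-0.4 -0.2  0.7] w 0.0471
```

View pics/s28.png

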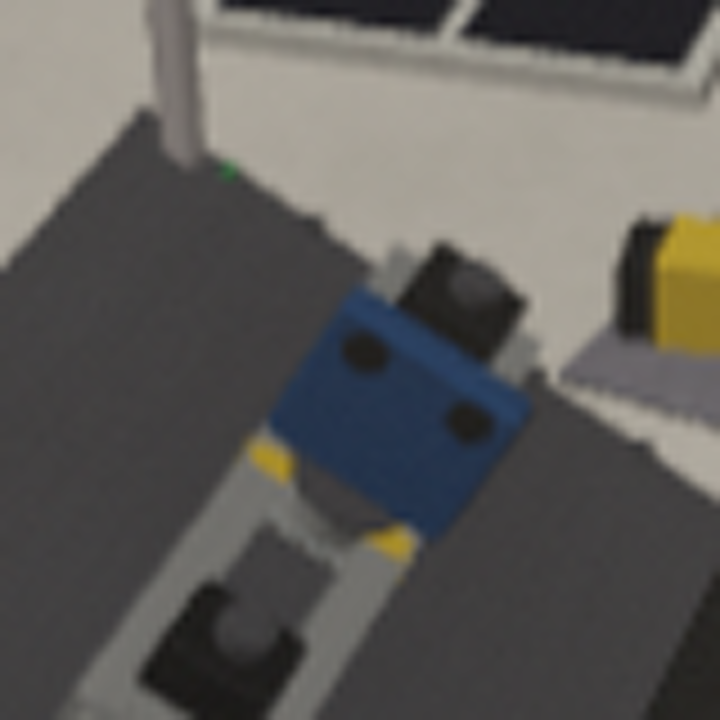

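View pics/s29.png

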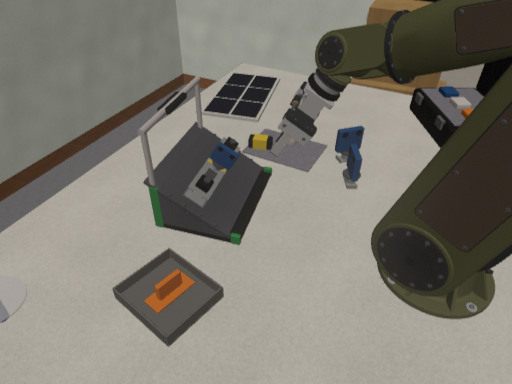

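View pics/t28.png

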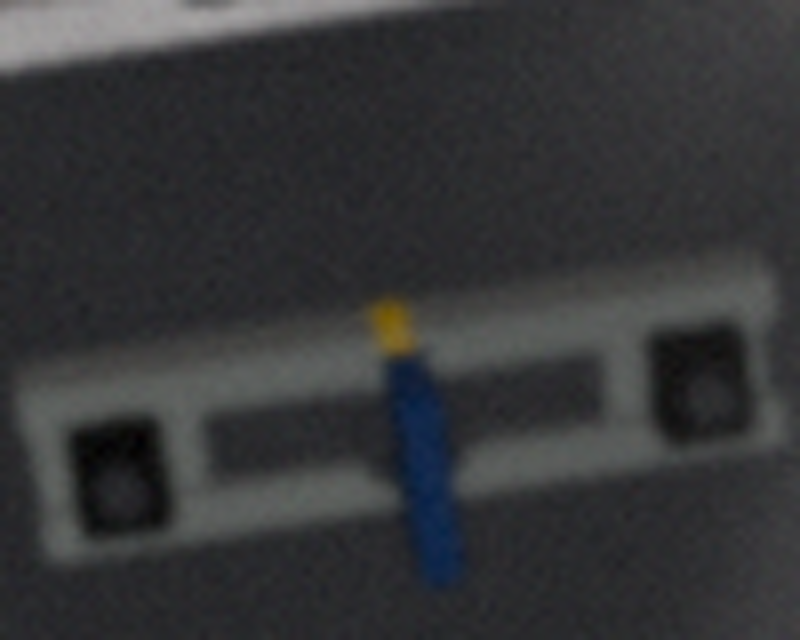

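Run:
```python
from h import *
s=cam("side");t=cam("top");o,R=chan()
for c,x0,y0,k,w,h,f in((s,180,110,9,80,80,"pics/s30.png"),(t,200,90,8,100,80,"pics/t30.png")):
  im=cv2.resize(c["image"][y0:y0+h,x0:x0+w,::-1],None,fx=k,fy=k,interpolation=cv2.INTER_CUBIC)
  for z,col in((.012,(0,255,0)),(.067,(0,255,255))):
    q=np.array([(.03,.007,z),(.03,-.007,z),(-.03,-.007,z),(-.03,.007,z)])
    cv2.polylines(im,[np.int32((proj(c,o+q@R.T)-[x0,y0]+.5)*k-.5)],True,col,1)
  a=np.linspace(0,2*np.pi,50);q=np.c_[.019*np.cos(a),.019*np.sin(a),0*a+.008]
  cv2.polylines(im,[np.int32((proj(c,o+q@R.T)-[x0,y0]+.5)*k-.5)],True,(255,0,255),1)
  cv2.imwrite(f,im)
```

```text
(no output)
```

View pics/s30.png

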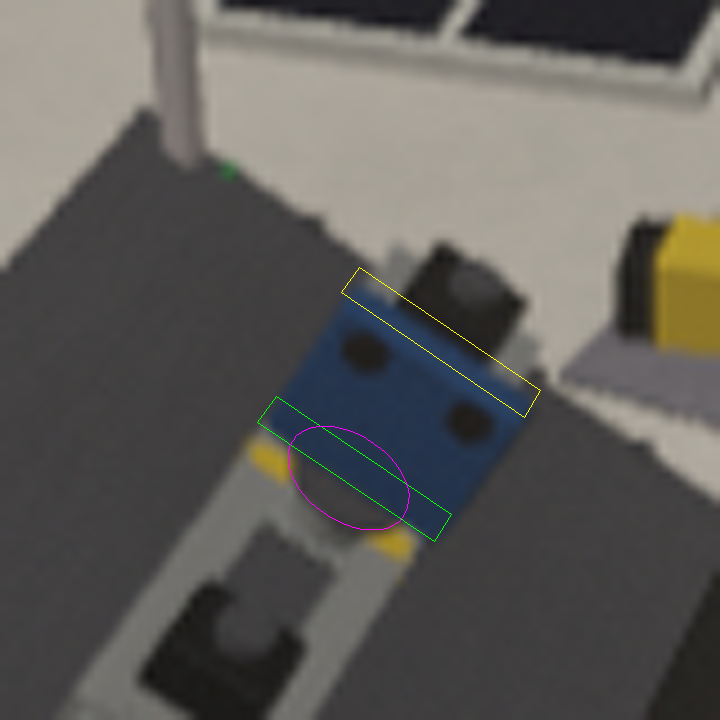

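View pics/t30.png

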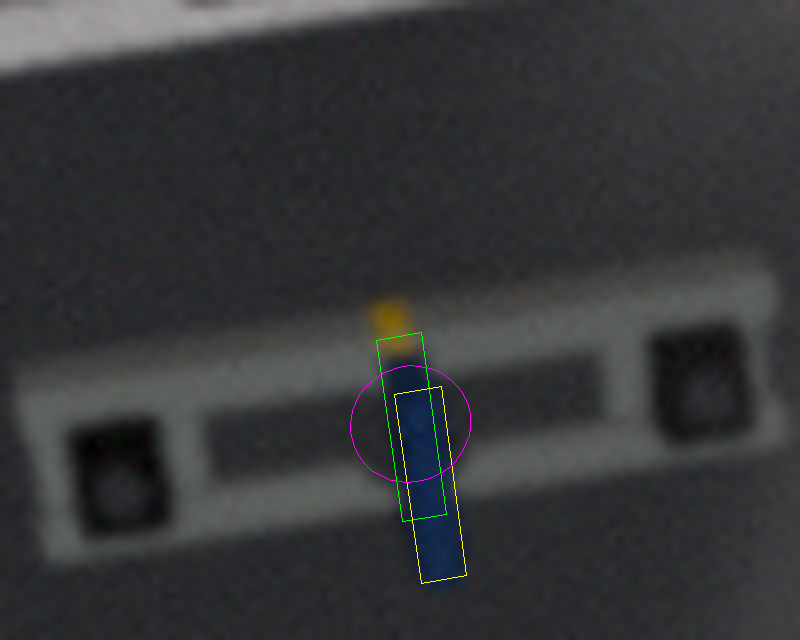

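Run:
```python
from h import *
st()
from station import hand_in
print(hand_in())
```

```text
t 20.1667 gp [ 0.403  -0.0321  0.2085] rpy [ 3.141 -0.524  0.163] gp_ch [-89.3   0.5 165.3] q [-0.31 -0.29  2.23  0.34  0.75  0.9 ] F [ 0.7 -0.2  0.3] w 0.0469
the job is handed in; nothing more can be done
None
```

The job is done and handed in at about 20 s of the 61 s allowed; `hand_in` gives no verdict, so I have only my own checks.

**Cover:** I lifted it off the channel by its rib and set it down in the tray. The last side picture shows it flat near the tray's middle with the rib up.

**Anchor:** I chose the smallest one, on the foam pad, and put its foot through the slot lengthwise at the mark. I pushed it down until the force rose sharply at the depth where the collar should meet the channel, turned it 90 degrees with little resistance, let it up with the spring and released it.

**Last checks:**
- **Anchor position:** The top view shows it at the yellow mark, across the channel and square to it, matching the expected outline to within a few mm. The gripper read a depth of about 13.8 mm at release (limits 10.5 to 15.5 mm); the depth after release was not measured directly.
- **Disagreement between views:** The side-view outline sits about one pixel off (about 3 mm), the same shift the mark itself shows there, so I put it down to camera calibration. The anchor's wing also looked several mm short in that view, but its collar matched well.
- **Bystanders and arm:** The battery shows no sign of having moved. The canister was hidden by the arm in the last pictures, but I saw no contact with it. The arm is clear and touches nothing.

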